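# Refit the dosing wheel of a tablet counter

## Task

The washed dosing wheel lies on the steel tray. Put it hub-up on the tablet counter's drive shaft and turn it until its long and short slots line up with the shaft's long and short keys and it drops fully home, without forcing it. Then swing the clear lid fully shut and leave everything else where it is.

Things in the scene. Friction and masses are not known exactly. Their poses are not given: they have to be found in the camera images.
- counter: Tablet counter, white housing fixed to the table: x -100..+100, y -85..+85, z 0..60 mm in its own frame (origin on the table under the shaft axis, z up; its front with the dark display faces -x). The deck at z 60 carries the shaft inside a grey rim (outside x -71..+88, y -71..+71, 6 mm thick, top at z 74). The clear lid is hinged on the rim's back (+x) side.
- shaft: Upright fixed steel drive shaft. Origin on its axis at deck level (60 mm above the table), z up. Collar (the wheel's seat) radius 14 mm, z 0..6. Round shaft radius 8 to z 36, then a taper to radius 4 at z 41. Two keys, ribs 5 mm wide, top at z 16: the long one reaches 17 mm from the axis to +x, the short one 12.5 to -x. A misaligned wheel rests on them, 10 mm too high, round shaft in its bore.
- shaft_seat (a point): Point on the shaft axis at the top of the thrust collar, 66 mm above the table: where the wheel's origin lies when it is fully home.
- wheel: White, about 150 g: toothed disc (diameter 96, 10 mm thick), 42 x 42 mm square hub up to 36 mm above the underside. Origin: centre of the underside, z up, hub faces square to x, y. Through bore 18 mm across (shaft: 16); two key slots 8 mm wide: the long one along +x, open at the hub's side (in the disc 21 mm from the axis), the short one to -x ends 14 mm from the axis. Starts hub-up in the tray.
- tray: Fixed shallow steel tray, 150 x 180 mm, rim 9 mm high, floor 3 mm thick; origin at the centre of its underside on the table.
- lid (a joint): Angle of the counter's clear lid about its hinge: 0 shut, grows as it opens, about 1.7 standing open, at most 2.1. The hinge is stiff (0.25 N m, about 2 N at the edge), so the lid stays where it is left. Rotation is about the counter's +y axis.
- lid_hinge (a point): Middle of the lid's hinge line, at x +85, y 0, z 74 mm on the counter; the line is parallel to the counter's y. Shut, the lid is a hood reaching 153 mm to -x, 142 wide (y), 35.5 high above the hinge line, walls 3 mm, with 4 mm of room above the hub of a wheel that is home; it cannot shut over one that is not.
- lid_edge (a point): Middle of the lid's free edge, on its outer top face: 153 mm from the hinge line along the lid and 35.5 mm above it (measured with the lid shut). A tab 44 mm wide and 4 mm thick sticks out 12 mm farther here, level with the top.
- pill_bottle: Bystander: white pill bottle, 52 mm across, 95 mm tall, upright; origin under its centre.
- carton: Bystander: plain carton 50 x 100 x 45 mm; origin under its centre.
- spatula: Bystander: counting spatula 200 mm long lying on the table along its x axis; origin under its middle.
Not all that is in view belongs to the job. Several things have the shape of the wheel; the one meant has the colours described above.

How it is judged (in metres and radians):
On the way, in this order (a step that is already met when the one before it is completed fails the run):
1. the wheel is fully home on the shaft, keys in slots, while the lid is still open (z of wheel in the frame of shaft_seat below 0.0025 m and horizontal distance between wheel and shaft_seat below 0.003 m and angle between the x axis of wheel and the x axis of shaft, either way round below 0.25 rad and angle between wheel's own z axis and vertical below 0.06 rad and value of joint lid above 0.6 rad), for 0.2 s.
2. the lid is shut (value of joint lid below 0.05 rad), for 0.1 s.
At the end, for the whole second after the job is handed in: The wheel sits hub-up on the shaft's collar (within 2.5 mm in height, 3 mm sideways, 0.06 rad of level, its slots within 0.25 rad of the keys), at rest, and the lid is shut (within 0.05 rad) (z of wheel in the frame of shaft_seat between -0.0025 and 0.0025 m and horizontal distance between wheel and shaft_seat below 0.003 m and angle between the x axis of wheel and the x axis of shaft, either way round below 0.25 rad and angle between wheel's own z axis and vertical below 0.06 rad and linear speed of wheel below 0.02 m/s and value of joint lid below 0.05 rad); the robot touches nothing.
It fails at once if the wheel is forced or slammed onto the shaft (over 80 N) (contact force between wheel and shaft above 80 N).
It fails at once if a bystander is disturbed (moved over 30 mm, or the bottle tipped) (distance of any of pill_bottle, carton, spatula from where it was at the start of the episode above 0.03 m or angle between pill_bottle's own z axis and vertical above 0.5 rad).
It also fails if it takes over 67 s, if anything falls off the work surface, if the arm or the gripper's body presses on something with over 40 N, if the wrist force passes 120 N, or if a joint passes its speed limit or range.

## Robot

A 6-joint arm with a two-finger parallel gripper is mounted at the origin on the work surface. World frame = base frame: x ahead of the robot, y to its left, z up, the work surface at z = 0. Lengths are in mm, angles in degrees, forces in N, time in s.
With the tool pointing down it reaches from about 350 to 850 mm from the base axis. Payload 8.1 kg.
Tool frame: the origin (TCP) lies midway between the tips of the shut fingers; the grasp point (between the pads) lies 19 mm behind it; x points along the fingers, y is the direction in which the jaws open and shut, and the axes are right-handed (so a half turn about x gives the same grasp; the last joint's range is limited). The gripper opens to 85 mm and grips with 20 to 120 N. Pads are 22 mm wide; open, the fingers measure 114 mm over their backs; the gripper's body (76 mm by 85 mm) begins 54 mm behind the grasp point. The pads swing forward as they close: fully open they stand 13 mm farther back than shut.
Start: joints at [-73.533, 7.471, 85.268, -0, 87.261, -4.893], TCP at [218.555, -558.783, 199.492] pointing down, gripper open.
Joint ranges: [-169.43, 169.43], [-51.17, 129.36], [1.28, 143.12], [-76.62, 256.62], [0, 156.53], [-152.29, 152.29]. Speed limits (degrees/s): [136.94, 136.94, 159.86, 180, 180, 180].

## Interface

Orientations are given as [roll, pitch, yaw] about the fixed x, y, z axes, in that order (R = Rz(yaw) Ry(pitch) Rx(roll)).
In Python, from bench import sense, snapshot, hand_in gives the robot as it stands.
- The arm moves only by the tool drive_tool, never from a script. Its argument "deltas" is a list of rows, each a list of 7 numbers: the closure in counts, from 0 (fully open) to 255 (shut), then the shift along the tool's x, y, z in m, then the turn, a rotation vector about the tool's x, y, z in rad. A call has exactly 10 rows; each row is the pose to reach, as a shift and turn from the pose commanded when the call began, along the tool's axes at that moment; what a row does not reach only later rows make up. A row lasts 1/12 s, in which the tool goes at most 41.7 mm and 7.16 degrees, less where a joint would pass 70% of its speed; a pose out of reach is approached as far as the arm can. A call with a gripper value outside its range is refused whole. The fingers move at their own pace and stop on an object; "squeeze" is the grip in N (left out, the last holds). Time passes only in rows, so rows that repeat a pose let the fingers close, or fill a call up. It gives the time, the measured TCP pose, the force and the opening at its end, in the units of the state.
- sense(): the state, without advancing time (a new reading comes with each control period).
- snapshot(name): name is "side" or "top" or "wrist"; returns a dict with "frame" (420x560x3 uint8, blue, green, red), "fx", "fy", "cx", "cy" (pixels), "k1" (the pictures are not rectified: a ray, as slopes to the right and down, at radius r is drawn at 1 + k1 r^2 times it, then the intrinsics apply), "rvec" (rotation vector, rad) and "tvec" (3), from world to camera coordinates, as OpenCV has them. Camera axes: x right, y down, z forward; pixel columns grow to the right and rows downward; lengths in mm; the calibration is good to about 2 mm. A picture is of the moment at which its call begins. There is no depth.
- hand_in(): hands the job in, once; it reports no verdict.
The state is a dict: "time": time; "joint_pos": joint angles; "qd": joint speeds; "joint_efforts": joint torques, N m; "tool_pos": TCP position; "tcp_rot": TCP orientation; "ft_force": force on the tool from outside, world axes, zero at the start; "wrist_torque": the same for the moment, N m; "finger_gap": finger opening in mm.
Only numpy, scipy, OpenCV 4.12 (cv2) and the standard library are available. Lean on these libraries where they do the work, as an engineer would, in place of code of your own. Each camera call takes 0.05 s, during which the arm holds its last target.

## Working session

There is one attempt and no reset: what is moved stays moved. The work goes in short steps, Python scripts to look and compute and a tool call to move; the robot and the scene stay as the last step left them, time stands still between calls to the robot, and variables do not carry over. Pictures are saved under pics/ and viewed, and the job is handed in when it is done.

Besides the shell and the picture viewer there is one more tool, called after "Call:" as a command line: name --pt "numbers of a row" for each row, then --argument value for the rest. drive_tool: Moves the arm, as the interface text tells. Its arguments: {"type":"object","properties":{"deltas":{"type":"array","items":{"type":"array","items":{"type":"number"}}},"squeeze":{"type":"number"}},"required":["deltas"]}

```bash
mkdir -p pics; ls
python3 - <<'E'
from bench import sense,snapshot
import cv2,json,numpy as np
print(sense())
for n in ["side","top","wrist"]:
    s=snapshot(n); cv2.imwrite(f"pics/{n}0.png",s["frame"]); print(n,{k:v for k,v in s.items() if k!="frame"})
    np.save(f"pics/{n}0.npy",s,allow_pickle=True)
E
```

```text
pics
{'time': 0.0, 'joint_pos': array([-7.35342728e+01,  7.51613899e+00,  8.53297320e+01, -1.34117601e-04,
        8.72620782e+01, -4.89127488e+00]), 'qd': array([-0.0354505 , -0.07044173,  0.05976547, -0.05291539,  0.05918523,
        0.20597575]), 'joint_efforts': array([ 2.76599326e-05, -5.69406617e+01, -5.00552344e+01, -3.26724403e-04,
        1.44392776e-02, -3.94582867e-05]), 'tool_pos': array([ 218.36856553, -558.18903375,  198.42941129]), 'tcp_rot': array([-94.82017759,  89.8920507 , 106.53683102]), 'ft_force': array([ 0.40250396, -0.25960942, -0.38021499]), 'wrist_torque': array([ 0.08373716, -0.04938416, -0.02482846]), 'finger_gap': 85.3979242914609}
side {'fx': 492.64229167658556, 'fy': 492.64229167658556, 'cx': 280.44633977001104, 'cy': 218.6184199780727, 'k1': 0.05714340923764213, 'rvec': array([ 0.75473114, -2.33780849,  1.36193865]), 'tvec': array([429.85583465, 235.01806302, 826.521499  ])}
top {'fx': 538.1468059090646, 'fy': 538.1468059090646, 'cx': 278.2599028883761, 'cy': 206.8733932516988, 'k1': 0.04230999922228309, 'rvec': array([ 2.19588439, -2.16163471,  0.04616132]), 'tvec': array([   3.63373585,  552.81883895, 1253.76977627])}
wrist {'fx': 336.993474465502, 'fy': 336.993474465502, 'cx': 284.73082946271586, 'cy': 208.4812847727405, 'k1': 0.01524516647065531, 'rvec': array([-2.39946455,  1.6388875 ,  0.23032682]), 'tvec': array([-599.83262352,  -34.39249844,  379.81845955])}
```

View pics/top0.png

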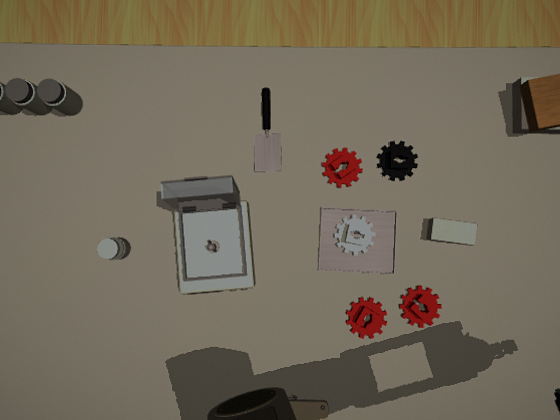

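View pics/side0.png

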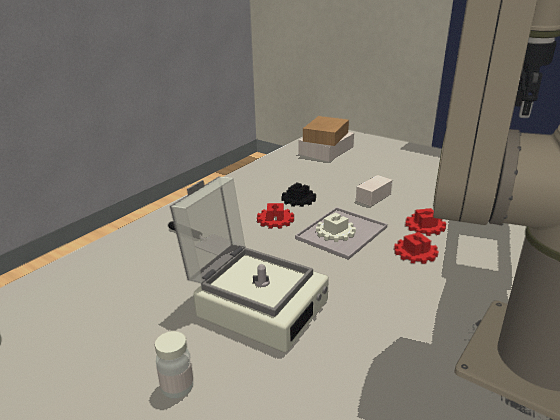

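View pics/wrist0.png

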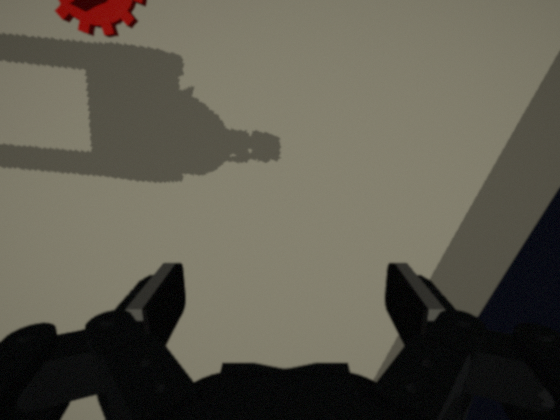

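The top picture shows five wheel-shaped things: red at (342,168), (366,318) and (420,306), black at (397,160), and white on the steel tray at (355,235). Only the white one in the tray fits the description. The counter is at (213,247), with its lid open on the far (+x) side. Next I'll enlarge the white wheel and the shaft to confirm.

```bash
cat > h.py <<'E'
import numpy as np,cv2
from scipy.spatial.transform import Rotation as R
def load(n): return np.load(f"pics/{n}.npy",allow_pickle=True).item()
def grab(cam,name):
    from bench import snapshot
    s=snapshot(cam); np.save(f"pics/{name}.npy",s,allow_pickle=True); cv2.imwrite(f"pics/{name}.png",s["frame"]); return s
def ray(s,uv):
    xd=(uv[0]-s["cx"])/s["fx"]; yd=(uv[1]-s["cy"])/s["fy"]
    x,y=xd,yd
    for _ in range(30):
        f=1+s["k1"]*(x*x+y*y); x,y=xd/f,yd/f
    Rm=R.from_rotvec(s["rvec"]).as_matrix()
    return -Rm.T@s["tvec"], Rm.T@np.array([x,y,1.])
def onz(s,uv,z):
    o,d=ray(s,uv); return o+d*(z-o[2])/d[2]
def proj(s,P):
    Rm=R.from_rotvec(s["rvec"]).as_matrix(); p=Rm@np.asarray(P,float)+s["tvec"]
    x,y=p[0]/p[2],p[1]/p[2]; f=1+s["k1"]*(x*x+y*y)
    return np.array([s["cx"]+s["fx"]*x*f,s["cy"]+s["fy"]*y*f])
def crop(s,x0,y0,w,h,k,out):
    cv2.imwrite(out,cv2.resize(s["frame"][y0:y0+h,x0:x0+w],None,fx=k,fy=k,interpolation=cv2.INTER_CUBIC))
E
python3 - <<'E'
from h import *
t=load("top0")
crop(t,310,200,95,75,8,"pics/c1.png")
crop(t,155,170,105,130,4.5,"pics/c2.png")
for n,uv,z in [("wheel",(355,235),13),("counter",(213,245),100),("lidtop",(200,185),150),("bottle",(108,249),95),("carton",(450,232),45),("spat",(267,150),0)]: print(n,onz(t,uv,z).round(1))
E
```

```text
wheel [ 489.4 -169.3   13. ]
counter [461.1 152.9 100. ]
lidtop [588.4 176.6 150. ]
bottle [448.7 385.8  95. ]
carton [ 499.5 -380.8   45. ]
spat [690.8  42.1   0. ]
```

View pics/c1.png

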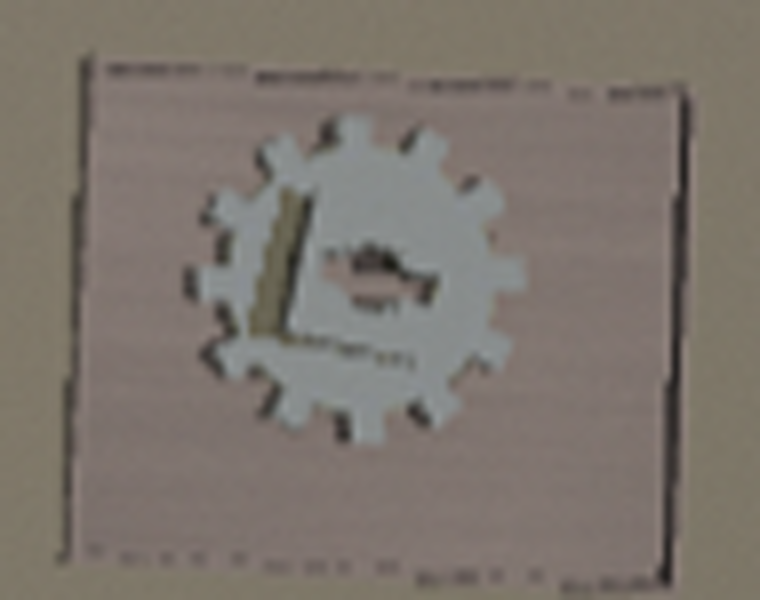

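View pics/c2.png

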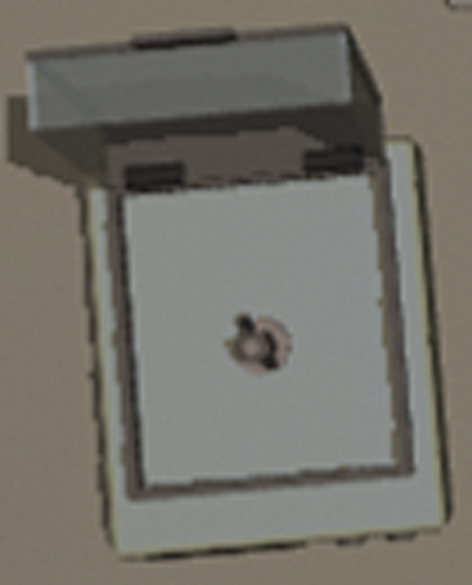

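The crop confirms it: a white toothed disc with a square hub and a slotted bore, lying in the tray. I need the slot and key directions more finely, so I'll look with the wrist camera.

```bash
cat >> h.py <<'E'
def tool_R(rpy): return R.from_euler('xyz',rpy,degrees=True)
def down(yaw):
    # tool x = -Z world; tool y (jaw axis) at yaw deg from world x
    y=np.array([np.cos(np.radians(yaw)),np.sin(np.radians(yaw)),0]); x=np.array([0,0,-1.]); return R.from_matrix(np.c_[x,y,np.cross(x,y)])
def delta(p0,R0,p1,R1):
    return (R0.inv().apply(np.array(p1)-np.array(p0))/1000).round(4),(R0.inv()*R1).as_rotvec().round(4)
E
python3 - <<'E'
from h import *
from bench import sense
s=sense(); R0=tool_R(s["tcp_rot"]); print(R0.as_matrix().round(3))
w=load("wrist0"); Rm=R.from_rotvec(w["rvec"]); c=-Rm.inv().apply(w["tvec"])
print("cam",c, "in tool",R0.inv().apply(c-s["tool_pos"]), "cam axes in tool\n",(R0.inv()*Rm.inv()).as_matrix().round(3))
t=load("top0"); f=t["frame"]
# wheel: white mask in tray
hsv=cv2.cvtColor(f,cv2.COLOR_BGR2HSV)
for p in [(355,222),(330,260),(345,262),(300,235)]: print(p,f[p[1],p[0]],hsv[p[1],p[0]])
E
```

```text
[[-0.     0.364 -0.931]
 [ 0.001 -0.931 -0.364]
 [-1.    -0.001 -0.   ]]
cam [ 284.0106384  -533.87716467  373.57357069] in tool [-174.91194487    0.863495    -70.00305613] cam axes in tool
 [[ 0.001 -0.273  0.962]
 [ 1.    -0.001 -0.001]
 [ 0.001  0.962  0.273]]
(355, 222) [140 142 136] [ 80  11 142]
(330, 260) [110 116 126] [ 11  32 126]
(345, 262) [109 115 125] [ 11  33 125]
(300, 235) [104 118 126] [ 19  45 126]
```

Run:
```python
from h import *
p0=[218.4,-558.5,199.5]; R0=down(-68.6)
for p,y in [((500,-130,120),-12)]:
    print(delta(p0,R0,p,down(y)))
```

```text
(array([ 0.0795, -0.2962, -0.4185]), array([-0.9879,  0.    ,  0.    ]))
```

Call:
drive_tool --pt "0 0 -0.01 -0.015 -0.05 0 0" --pt "0 0 -0.03 -0.04 -0.12 0 0" --pt "0 0 -0.05 -0.07 -0.2 0 0" --pt "0 0 -0.07 -0.1 -0.28 0 0" --pt "0 0 -0.09 -0.13 -0.36 0 0" --pt "0 0 -0.11 -0.16 -0.44 0 0" --pt "0 0 -0.13 -0.19 -0.52 0 0" --pt "0 0 -0.15 -0.22 -0.6 0 0" --pt "0 0 -0.17 -0.25 -0.6 0 0" --pt "0 0 -0.18 -0.26 -0.6 0 0"

```text
time: 0.98
tool_pos: [397.1, -292.9, 199.3]
tcp_rot: [-175.4, 89.9, 60.5]
ft_force: [0.3, -0.4, 0.6]
finger_gap: 85.8
```

Run:
```python
from h import *
R0=down(-68.6); p0=np.array([218.4,-558.5,199.5])+R0.apply([0,-180,-260]); print(p0)
R1=R0*R.from_rotvec([-.6,0,0]); print(np.degrees(np.arctan2(*R1.as_matrix()[[1,0],1])))
print(delta(p0,R1,(500,-130,120),down(-12)))
```

```text
[ 394.79669094 -296.04198922  199.5       ]
-34.22253229215062
(array([ 0.0795, -0.0064, -0.1965]), array([-0.3879,  0.    ,  0.    ]))
```

Call:
drive_tool --pt "0 0.01 -0.001 -0.03 -0.06 0 0" --pt "0 0.02 -0.002 -0.06 -0.12 0 0" --pt "0 0.035 -0.003 -0.09 -0.18 0 0" --pt "0 0.05 -0.004 -0.12 -0.24 0 0" --pt "0 0.06 -0.005 -0.15 -0.3 0 0" --pt "0 0.07 -0.006 -0.175 -0.35 0 0" --pt "0 0.078 -0.006 -0.19 -0.38 0 0" --pt "0 0.08 -0.006 -0.196 -0.388 0 0" --pt "0 0.08 -0.006 -0.196 -0.388 0 0" --pt "0 0.08 -0.006 -0.196 -0.388 0 0"

```text
time: 1.82
tool_pos: [500.3, -131.5, 119.6]
tcp_rot: [-46.2, 90.0, -148.2]
ft_force: [0.5, 0.2, 0.3]
finger_gap: 85.3
```

Run:
```python
from h import *
from bench import sense
w=grab("wrist","w1"); s=sense(); print(s["tool_pos"],s["tcp_rot"],s["joint_pos"].round(1))
print(proj(w,(489,-169,39)))
```

```text
[ 500.39850448 -131.96440722  120.02610018] [ 37.80873127  89.96329432 -64.29754047] [-20.4  -2.4 103.8  -0.   78.5  -8.3]
[279.57083227 250.23325195]
```

View pics/w1.png

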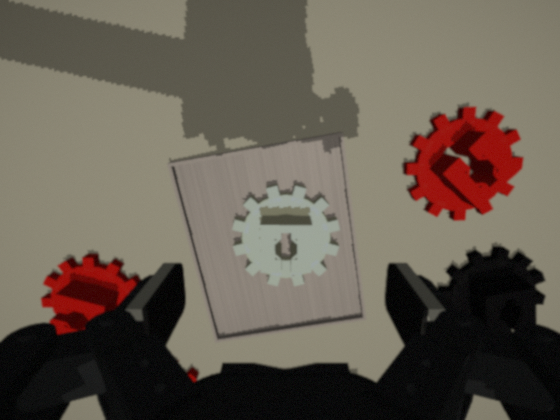

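Run:
```python
from h import *
w=load("w1")
g=w["frame"]; c=cv2.convertScaleAbs(g[170:300,215:360],alpha=1.3)
cv2.imwrite("pics/w1c.png",cv2.resize(c,None,fx=4.5,fy=4.5,interpolation=cv2.INTER_CUBIC))
```

```text
(no output)
```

View pics/w1c.png

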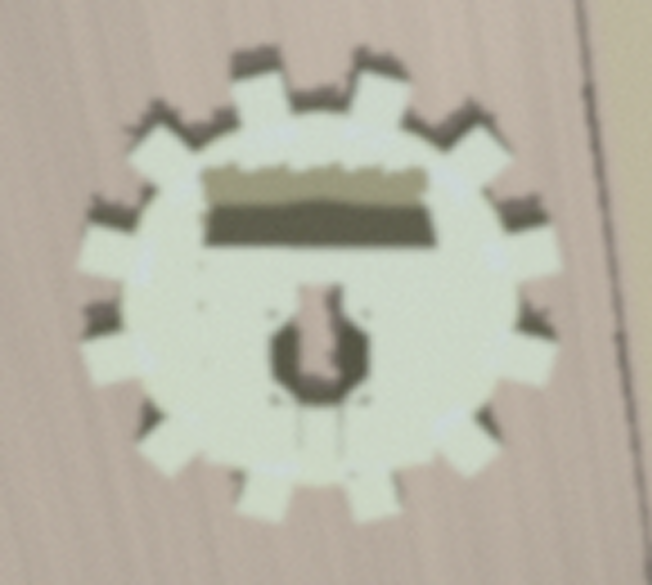

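The long slot runs toward the bottom of the picture (faint slot walls below the bore), and the short one toward the top. I'll measure the centre and yaw now.

Run:
```python
from h import *
w=load("w1"); k=4.5; P=lambda x,y:(215+(x+.5)/k-.5,170+(y+.5)/k-.5)
b=onz(w,P(320,360),39); print("bore",b)
e1,e2=onz(w,P(205,245),39),onz(w,P(437,245),39); d=e2-e1; print("far edge",e1,e2,np.linalg.norm(d),np.degrees(np.arctan2(d[1],d[0])))
f=w["frame"].astype(int); hsv=cv2.cvtColor(w["frame"],cv2.COLOR_BGR2HSV)
print(f[280,286],f[240,350],f[280,220])
m=((f[...,1]-f[...,2]>6)&(f[...,1]>150)).astype(np.uint8)*255
m[:,:215]=0;m[:,360:]=0;m[:170]=0;m[300:]=0
cs,_=cv2.findContours(m,cv2.RETR_EXTERNAL,cv2.CHAIN_APPROX_NONE); c=max(cs,key=cv2.contourArea); print(cv2.contourArea(c),cv2.boundingRect(c))
pts=np.array([onz(w,q[0],13)[:2] for q in c],np.float32)
print("disc",cv2.minEnclosingCircle(pts))
```

```text
bore [ 494.0291352 -169.5188533   39.       ]
far edge [ 478.65743999 -143.73864582   39.        ] [ 518.93304359 -152.37489826   39.        ] 41.19112892381704 -12.10259933380177
[124 134 144] [123 134 143] [122 132 140]
6292.5 (234, 187, 105, 98)
disc ((494.22100830078125, -168.74232482910156), 47.17475509643555)
```

Call:
drive_tool --pt "0 0.0 0.001 0.01 0 0 0" --pt "0 0.005 0.0016 0.025 0 0 0" --pt "0 0.02 0.0016 0.035 0 0 0" --pt "0 0.04 0.0016 0.0377 0 0 0" --pt "0 0.06 0.0016 0.0377 0 0 0" --pt "0 0.08 0.0016 0.0377 0 0 0" --pt "0 0.095 0.0016 0.0377 0 0 0" --pt "0 0.104 0.0016 0.0377 0 0 0" --pt "0 0.108 0.0016 0.0377 0 0 0" --pt "0 0.108 0.0016 0.0377 0 0 0" --squeeze 40

```text
time: 2.7
tool_pos: [493.6, -169.0, 11.1]
tcp_rot: [-93.3, 89.9, 164.6]
ft_force: [-0.3, -0.7, 0.4]
finger_gap: 85.5
```

Run:
```python
from h import *
from bench import sense
w=grab("wrist","w2"); s=sense(); print(s["tool_pos"],s["joint_pos"].round(1),s["ft_force"])
w=grab("side","s2"); crop(w,280,170,140,105,5.5,"pics/s2c.png")
```

```text
[ 494.31220561 -169.0768865    12.02333558] [-24.5   5.7 107.8  -0.   66.5 -12.4] [ 0.32961778 -0.70955055  1.08482624]
```

View pics/w2.png

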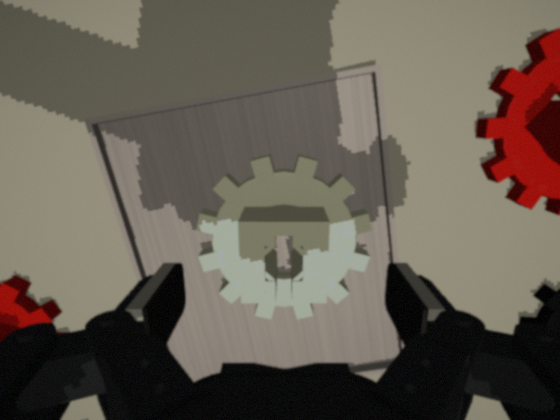

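View pics/s2c.png

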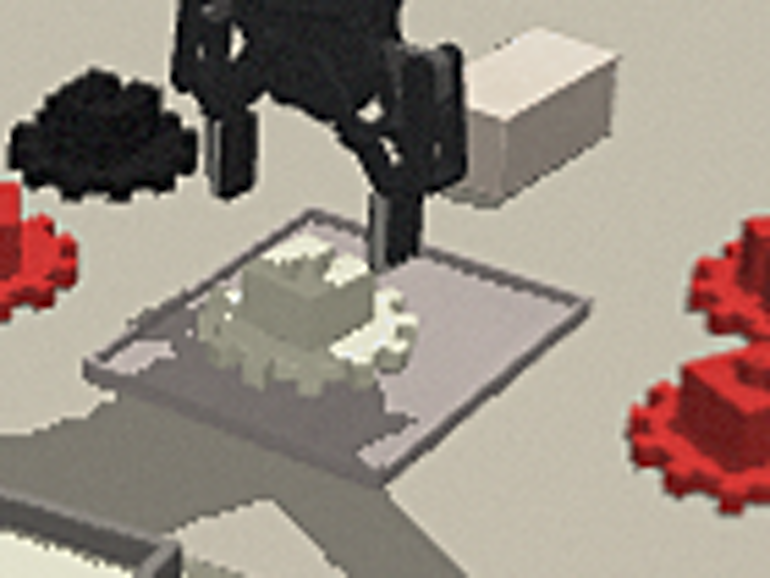

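Call:
drive_tool --pt "60 0 0 0 0 0 0" --pt "100 0 0 0 0 0 0" --pt "140 0 0 0 0 0 0" --pt "180 0 0 0 0 0 0" --pt "200 0 0 0 0 0 0" --pt "200 0 0 0 0 0 0" --pt "200 0 0 0 0 0 0" --pt "200 0 0 0 0 0 0" --pt "200 0 0 0 0 0 0" --pt "200 0 0 0 0 0 0" --squeeze 40

```text
time: 3.63
tool_pos: [494.2, -168.3, 11.4]
tcp_rot: [-120.4, 90.0, 137.6]
ft_force: [-0.6, 0.4, -0.3]
finger_gap: 18.4
```

Run:
```python
from h import *
from bench import sense
w=grab("wrist","w3"); s=sense(); print(s["tool_pos"],s["joint_pos"].round(1),s["ft_force"],s["finger_gap"])
w=grab("side","s3"); crop(w,280,170,140,105,5.5,"pics/s3c.png")
```

```text
[ 494.22704531 -168.29939314   11.48459146] [-24.4   5.7 107.8  -0.   66.5 -12.4] [0.1227819 0.0695361 0.525169 ] 18.21770541705085
```

View pics/s3c.png

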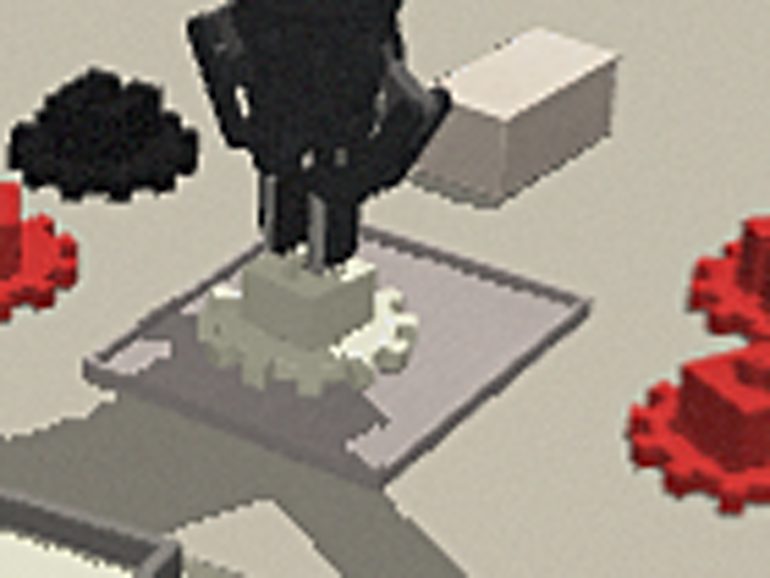

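View pics/w3.png

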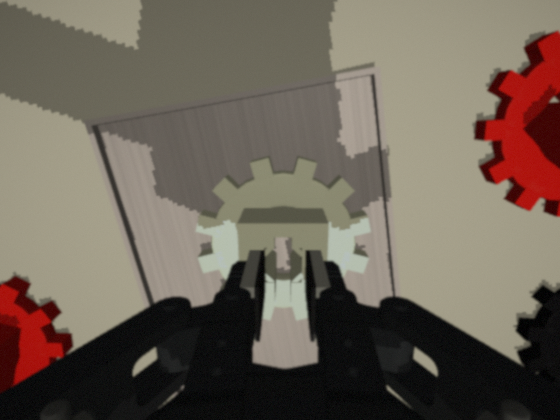

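The fingers closed to 18 mm without catching the hub. I'll compare the seen fingertips with the projected TCP to find out why.

Run:
```python
from h import *
s=load("s3"); w=load("w3")
T=np.array([494.2,-168.5,11.5]); R0=down(-12)
for n,cam in (("s",s),("w",w)):
    for dx in (0,-19): print(n,dx,proj(cam,T+R0.apply([dx,9,0])).round(1),proj(cam,T+R0.apply([dx,-9,0])).round(1))
    print("hub top", [proj(cam,np.array([494,-169,39])+R0.apply([0,a,b])).round(1) for a,b in ((21,21),(21,-21),(-21,-21),(-21,21))])
crop(w,215,180,150,120,5,"pics/w3c.png")
Rm=R.from_rotvec(w["rvec"]); c=-Rm.inv().apply(w["tvec"]); print("cam in tool",R0.inv().apply(c-T))
```

```text
s 0 [332.  225.7] [337.5 228.4]
s -19 [332.3 218.9] [337.8 221.6]
hub top [array([334.9, 211.2]), array([322.9, 216.9]), array([335.8, 223.2]), array([347.8, 217.3])]
w 0 [299.1 242.3] [266.7 242.4]
w -19 [300.7 256.3] [264.8 256.4]
hub top [array([325.1, 303.7]), array([327.9, 222.8]), array([236.7, 222.9]), array([240. , 303.8])]
cam in tool [-174.98153428    1.06080776  -69.17193871]
```

View pics/w3c.png

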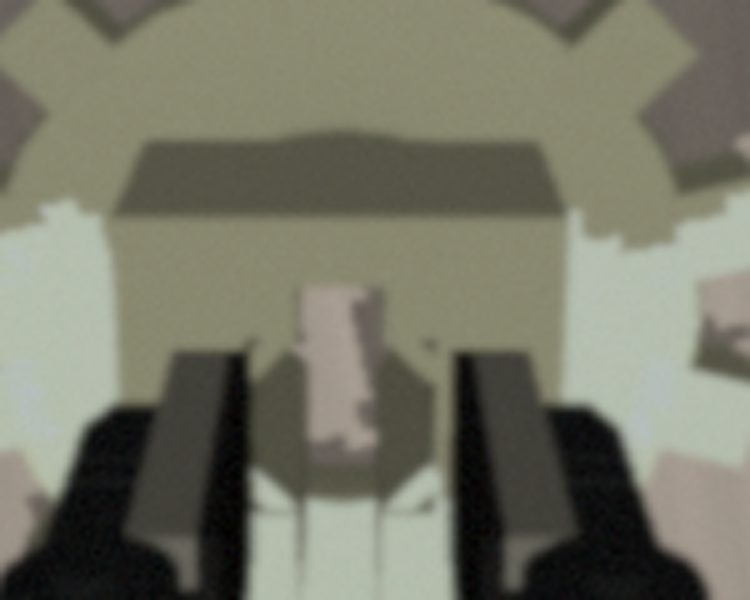

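Run:
```python
from h import *
s=load("s3"); w=load("w3"); R0=down(-12)
for z in (39,45,50):
    for a in (9,-9,-16):
        print(z,a,[((proj(s,np.array([494.2,-168.5,z])+R0.apply([0,a,b]))-[280,170])*5.5).round() for b in (-11,11)],
        [((proj(w,np.array([494.2,-168.5,z])+R0.apply([0,a,b]))-[215,180])*5).round() for b in (-11,11)])
```

```text
39 9 [array([271., 261.]), array([305., 244.])] [array([434., 310.]), array([431., 522.])]
39 -9 [array([301., 275.]), array([336., 258.])] [array([242., 311.]), array([246., 522.])]
39 -16 [array([313., 281.]), array([348., 264.])] [array([167., 311.]), array([174., 523.])]
45 9 [array([271., 248.]), array([306., 232.])] [array([437., 335.]), array([434., 554.])]
45 -9 [array([302., 263.]), array([336., 246.])] [array([238., 335.]), array([242., 554.])]
45 -16 [array([314., 269.]), array([348., 252.])] [array([160., 335.]), array([167., 554.])]
50 9 [array([272., 238.]), array([306., 222.])] [array([440., 357.]), array([437., 582.])]
50 -9 [array([302., 253.]), array([337., 236.])] [array([234., 357.]), array([239., 582.])]
50 -16 [array([314., 259.]), array([349., 242.])] [array([154., 357.]), array([162., 582.])]
```

Run:
```python
from h import *
s=load("s3"); crop(s,310,180,60,50,12,"pics/s3d.png")
```

```text
(no output)
```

View pics/s3d.png

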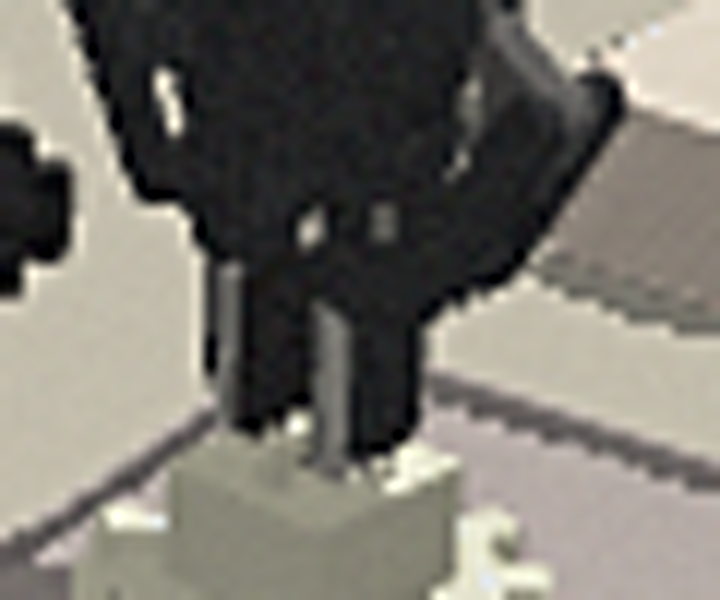

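The two views agree that the real fingertips stand about 45 mm above the table, just above the hub top, while the reported TCP is at z 11. So the tips are about 30 mm short of the stated TCP. I'll open, go down part way and check again.

Call:
drive_tool --pt "60 0 0 0 0 0 0" --pt "60 0 0 0 0 0 0" --pt "60 0 0 0 0 0 0" --pt "60 0 0 0 0 0 0" --pt "60 0.003 0 0 0 0 0" --pt "60 0.008 0 0 0 0 0" --pt "60 0.013 0 0 0 0 0" --pt "60 0.017 0 0 0 0 0" --pt "60 0.02 0 0 0 0 0" --pt "60 0.02 0 0 0 0 0"

```text
time: 4.57
tool_pos: [493.4, -167.9, -9.7]
tcp_rot: [-101.9, 89.9, 156.0]
ft_force: [-1.3, -0.0, -0.5]
finger_gap: 65.6
```

Run:
```python
from h import *
from bench import sense
w=grab("wrist","w4"); s=sense(); print(s["tool_pos"],s["joint_pos"].round(1),s["ft_force"],s["finger_gap"])
w=grab("side","s4"); crop(w,300,170,90,70,8.5,"pics/s4c.png")
```

```text
[ 493.65939139 -168.05769927   -9.22820866] [-24.4   7.5 108.3  -0.   64.2 -12.4] [ 0.63820539 -0.25915722  0.43033946] 65.26598583401437
```

View pics/s4c.png

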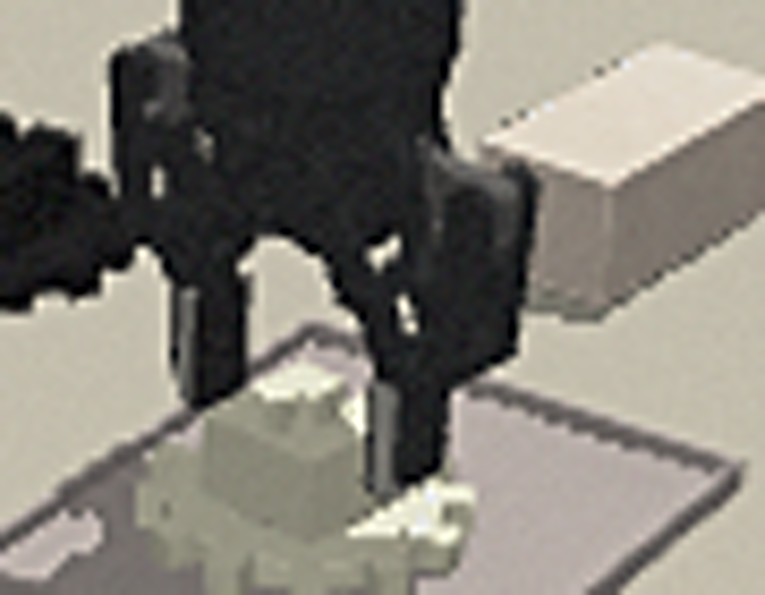

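View pics/w4.png

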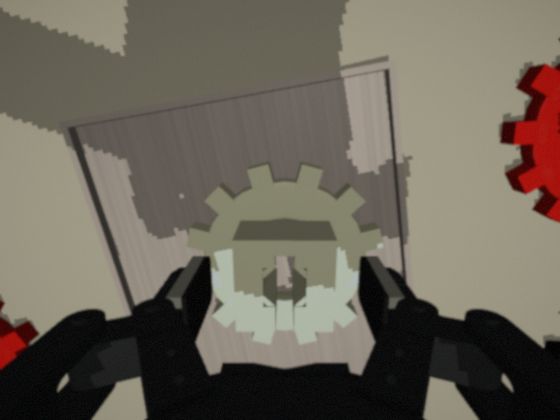

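Run:
```python
from h import *
s=load("s4"); w=load("w4"); R0=down(-12)
print(344.7,228.2)
for z in (15,20,25,30,35):
    for a in (-32.6,-40): print(z,a,[proj(s,np.array([493.7,-168.3,z])+R0.apply([0,a,b])).round(1) for b in (-11,11)],[proj(w,np.array([493.7,-168.3,z])+R0.apply([0,a,b])).round(1) for b in (-11,)])
print("hub", [proj(w,np.array([494,-169,39])+R0.apply([0,a,b])).round(1) for a,b in ((21,21),(21,-21),(-21,-21),(-21,21))])
```

```text
344.7 228.2
15 -32.6 [array([341.9, 232.5]), array([348.1, 229.3])] [array([214.8, 240.1])]
15 -40 [array([344.2, 233.7]), array([350.5, 230.4])] [array([199.2, 240.1])]
20 -32.6 [array([342. , 230.7]), array([348.2, 227.5])] [array([212.6, 244. ])]
20 -40 [array([344.3, 231.9]), array([350.6, 228.6])] [array([196.5, 244.1])]
25 -32.6 [array([342.1, 228.9]), array([348.3, 225.7])] [array([210.3, 248.2])]
25 -40 [array([344.4, 230. ]), array([350.7, 226.8])] [array([193.7, 248.2])]
30 -32.6 [array([342.2, 227. ]), array([348.4, 223.8])] [array([207.8, 252.7])]
30 -40 [array([344.5, 228.2]), array([350.8, 225. ])] [array([190.7, 252.7])]
35 -32.6 [array([342.3, 225.2]), array([348.5, 222. ])] [array([205.1, 257.4])]
35 -40 [array([344.6, 226.3]), array([350.9, 223.1])] [array([187.4, 257.5])]
hub [array([332.6, 330.7]), array([336.4, 239.8]), array([231.4, 239.9]), array([235.7, 330.7])]
```

Call:
drive_tool --pt "60 0.003 0 0 0 0 0" --pt "60 0.006 0 0 0 0 0" --pt "80 0.008 0 0 0 0 0" --pt "100 0.008 0 0 0 0 0" --pt "120 0.008 0 0 0 0 0" --pt "130 0.008 0 0 0 0 0" --pt "140 0.008 0 0 0 0 0" --pt "200 0.008 0 0 0 0 0" --pt "200 0.008 0 0 0 0 0" --pt "200 0.008 0 0 0 0 0" --squeeze 40

```text
time: 5.5
tool_pos: [494.4, -168.4, -16.3]
tcp_rot: [77.7, 90.0, -24.4]
ft_force: [-0.2, 0.2, 0.3]
finger_gap: 41.2
```

Run:
```python
from h import *
from bench import sense
w=grab("wrist","w5"); s=sense(); print(s["tool_pos"],s["tcp_rot"],s["joint_pos"].round(1),s["ft_force"],s["finger_gap"])
crop(w,180,130,210,160,3.8,"pics/w5c.png")
```

```text
[ 494.38584069 -168.36305187  -16.33406022] [ 82.29587876  89.98081897 -19.73809892] [-24.4   8.2 108.4   0.   63.3 -12.4] [ 0.28715402 -0.36749868  0.76097366] 41.20226939707637
```

View pics/w5.png

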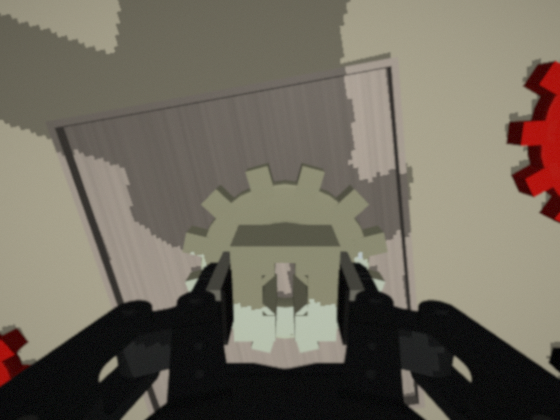

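Gripped: the gap is 41 mm on the 42 mm hub. Next I'll lift, then carry it to a spot beside the counter where the wrist camera sees the shaft.

Call:
drive_tool --pt "200 -0.004 0 0 0 0 0" --pt "200 -0.012 0 0 0 0 0" --pt "200 -0.025 0 0 0 0 0" --pt "200 -0.042 0 0 0 0 0" --pt "200 -0.062 0 0 0 0 0" --pt "200 -0.084 0 0 0 0 0" --pt "200 -0.105 0 0 0 0 0" --pt "200 -0.122 0 0 0 0 0" --pt "200 -0.134 0 0 0 0 0" --pt "200 -0.136 0 0 0 0 0"

```text
time: 6.38
tool_pos: [495.8, -169.0, 122.8]
tcp_rot: [77.5, 89.7, -24.5]
ft_force: [0.2, -0.4, -1.2]
finger_gap: 41.3
```

Run:
```python
from h import *
from bench import sense
s=sense(); print(s["tool_pos"],s["joint_pos"].round(1),s["ft_force"],s["finger_gap"])
print(delta([494.4,-168.4,119.7],down(-12),[450,60,119.7],down(-12)))
```

```text
[ 495.8337894  -169.01506168  122.78645996] [-24.4  -1.8 103.   -0.   78.6 -12.4] [ 0.23088055 -0.42427553 -1.23612294] 41.26930960430698
(array([ 0.    , -0.0909, -0.2142]), array([0., 0., 0.]))
```

Call:
drive_tool --pt "200 0 -0.003 -0.008 0 0 0" --pt "200 0 -0.011 -0.025 0 0 0" --pt "200 0 -0.022 -0.052 0 0 0" --pt "200 0 -0.035 -0.083 0 0 0" --pt "200 0 -0.05 -0.117 0 0 0" --pt "200 0 -0.064 -0.15 0 0 0" --pt "200 0 -0.077 -0.18 0 0 0" --pt "200 0 -0.086 -0.203 0 0 0" --pt "200 0 -0.091 -0.213 0 0 0" --pt "200 0 -0.091 -0.214 0 0 0"

```text
time: 7.22
tool_pos: [448.0, 62.2, 118.0]
tcp_rot: [-88.8, 89.8, 169.4]
ft_force: [0.1, -0.7, -2.3]
finger_gap: 41.0
```

Run:
```python
from h import *
from bench import sense
s=sense(); print(s["tool_pos"],s["joint_pos"].round(1),s["ft_force"],s["finger_gap"])
w=grab("wrist","w6");s=sense(); print(s["tool_pos"],s["tcp_rot"])
```

```text
[448.01661101  62.22044782 117.9652561 ] [  1.4 -12.8 113.5   0.   79.4  13.2] [ 0.05727988 -0.67615821 -2.2994857 ] 41.0268527890768
[448.70514029  60.97756419 118.25689452] [ -73.45598586   89.88688159 -175.3451015 ]
```

View pics/w6.png

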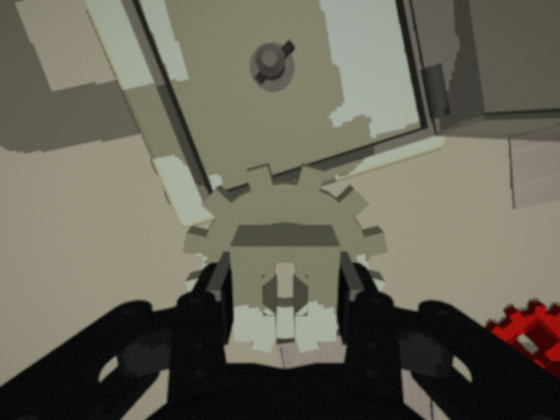

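Run:
```python
from h import *
w=load("w6")
f=cv2.convertScaleAbs(w["frame"],alpha=1.5); w["frame"]=f
crop(w,235,25,75,75,8,"pics/w6c.png")
```

```text
(no output)
```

View pics/w6c.png

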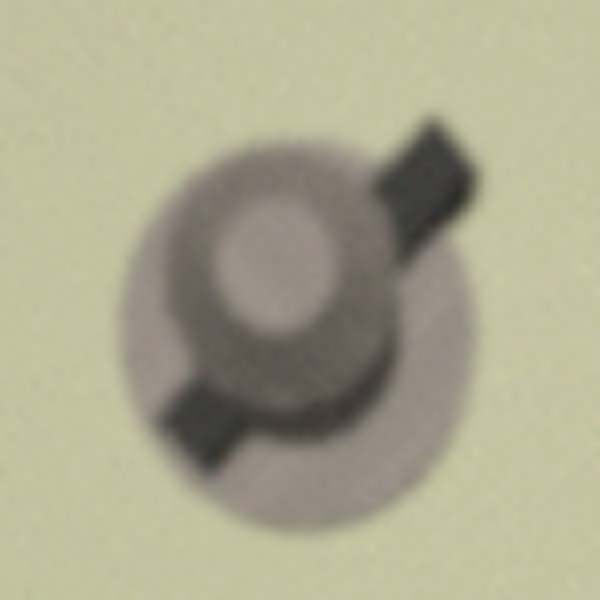

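Run:
```python
from h import *
w=load("w6"); k=8; P=lambda x,y:(235+(x+.5)/k-.5,25+(y+.5)/k-.5)
tip=onz(w,P(275,263),101); col=onz(w,P(297,335),66); L=onz(w,P(455,149),76); S=onz(w,P(186,448),76)
# collar is circle; ellipse fit extents
print("tip",tip,"collar",col,"long",L,"short",S, np.linalg.norm(L-S))
d=L-S; print("key dir",np.degrees(np.arctan2(d[1],d[0])))
u=d/np.linalg.norm(d); print("axis from keys",L-17*u,S+12.5*u)
for a,b in (((432,118),(478,180)),((165,425),(208,472))): print(np.linalg.norm(onz(w,P(*a),76)-onz(w,P(*b),76)))
# collar width
print(np.linalg.norm(onz(w,P(118,330),66)-onz(w,P(477,330),66)))
# top cam
t=load("top0"); print("top",onz(t,(155+255.5/4.5-.5,170+345.5/4.5-.5),101))
# hub far edge & centre for wheel in tool
R0=down(-12)
Rm=R.from_rotvec(w["rvec"]); c=-Rm.inv().apply(w["tvec"]); print("cam in tool",R0.inv().apply(c-np.array([448.7,61.0,118.3])))
crop(w,180,150,210,210,3.5,"pics/w6d.png")
```

```text
tip [460.84463483 158.39740327 101.        ] collar [460.87763265 158.30727842  66.        ] long [475.04710694 166.91950238  76.        ] short [451.10475382 151.0714527   76.        ] 28.71231359170149
key dir 33.501583904452744
axis from keys [460.87130736 157.53618175  76.        ] [461.52813587 157.97095317  76.        ]
5.332487562594991
4.58025309726943
27.98216558277676
top [458.29541838 156.5205654  101.        ]
cam in tool [-174.67235773    0.43172997  -70.01370796]
```

View pics/w6d.png

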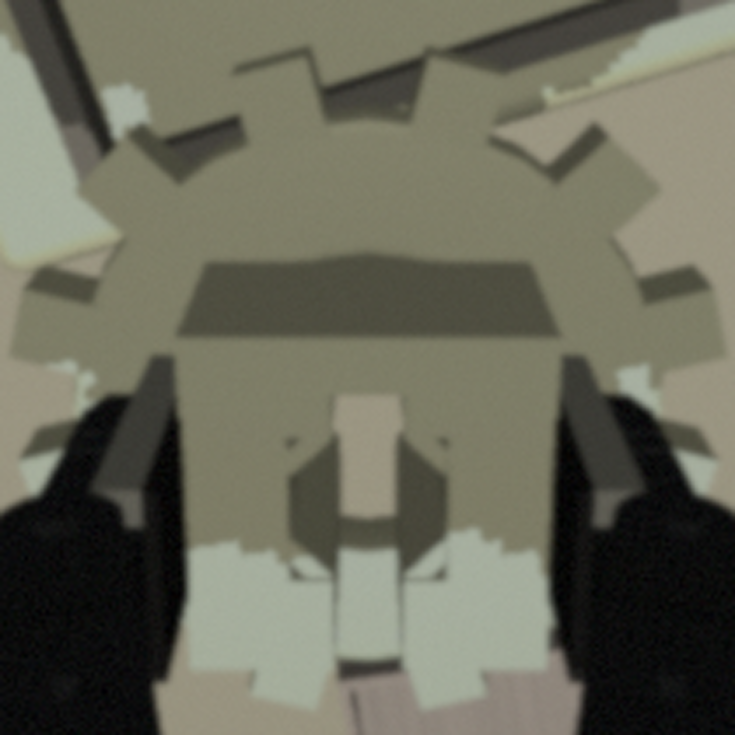

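Run:
```python
from h import *
w=load("w6"); k=3.5; P=lambda x,y:(180+(x+.5)/k-.5,150+(y+.5)/k-.5)
T=np.array([448.7,61.0,118.3]);R0=down(-12)
for zt in (173.5,171,176):
    for n,q in (("farL",(176,336)),("farR",(560,336)),("near",(190,670)),("nearR",(550,670)),("bore",(368,508))):
        print(zt,n,R0.inv().apply(onz(w,P(*q),zt)-T).round(1))
```

```text
173.5 farL [-55.2 -20.6 -21.4]
173.5 farR [-55.2  21.1 -21.5]
173.5 near [-55.2 -20.7  21. ]
173.5 nearR [-55.2  21.8  20.8]
173.5 bore [-55.2   0.3  -0.5]
171 farL [-52.7 -21.1 -20.4]
171 farR [-52.7  21.5 -20.5]
171 near [-52.7 -21.2  22.9]
171 nearR [-52.7  22.3  22.7]
171 bore [-52.7   0.3   0.9]
176 farL [-57.7 -20.2 -22.4]
176 farR [-57.7  20.7 -22.5]
176 near [-57.7 -20.3  19.1]
176 nearR [-57.7  21.4  18.9]
176 bore [-57.7   0.3  -2. ]
```

Call:
drive_tool --pt "200 0 -0.0005 -0.005 -0.06 0 0" --pt "200 0 -0.0015 -0.015 -0.17 0 0" --pt "200 0 -0.0025 -0.03 -0.29 0 0" --pt "200 0 -0.004 -0.046 -0.41 0 0" --pt "200 0 -0.005 -0.062 -0.53 0 0" --pt "200 0 -0.0065 -0.077 -0.65 0 0" --pt "200 0 -0.0075 -0.088 -0.77 0 0" --pt "200 0 -0.008 -0.095 -0.89 0 0" --pt "200 0 -0.0083 -0.0976 -1.01 0 0" --pt "200 0 -0.0083 -0.0976 -1.13 0 0"

```text
time: 8.1
tool_pos: [462.2, 156.4, 118.7]
tcp_rot: [-114.0, 89.9, -151.0]
ft_force: [-0.1, -0.5, -1.9]
finger_gap: 41.1
```

Call:
drive_tool --pt "200 0 0 0 -0.12 0 0" --pt "200 0 0 0 -0.24 0 0" --pt "200 0 0 0 -0.36 0 0" --pt "200 0 0 0 -0.48 0 0" --pt "200 0 0 0 -0.6 0 0" --pt "200 0 0 0 -0.72 0 0" --pt "200 0 0 0 -0.84 0 0" --pt "200 0 0 0 -0.96 0 0" --pt "200 0 0 0 -1.08 0 0" --pt "200 0 0 0 -1.17 0 0"

```text
time: 8.93
tool_pos: [462.2, 155.6, 118.7]
tcp_rot: [-173.1, 89.9, -143.0]
ft_force: [-0.1, 0.3, -1.6]
finger_gap: 41.3
```

Call:
drive_tool --pt "200 0 0 0 -0.03 0 0" --pt "200 0 0 0 -0.05 0 0" --pt "200 0 0 0 -0.06 0 0" --pt "200 0 0 0 -0.065 0 0" --pt "200 0 0 0 -0.065 0 0" --pt "200 0 0 0 -0.065 0 0" --pt "200 0 0 0 -0.065 0 0" --pt "200 0 0 0 -0.065 0 0" --pt "200 0 0 0 -0.065 0 0" --pt "200 0 0 0 -0.065 0 0"

```text
time: 9.77
tool_pos: [462.1, 157.2, 119.5]
tcp_rot: [-20.7, 90.0, 12.8]
ft_force: [1.0, 0.1, -0.8]
finger_gap: 41.5
```

Run:
```python
from h import *
from bench import sense
w=grab("wrist","w7")
for _ in range(1):
    s=sense(); M=tool_R(s["tcp_rot"]).as_matrix(); print(s["tool_pos"],"jaw",np.degrees(np.arctan2(M[1,1],M[0,1])),M[:,0],s["joint_pos"].round(1),s["ft_force"],s["finger_gap"])
w=grab("side","s7"); s=sense(); print(s["tool_pos"])
```

```text
[462.0513345  157.236841   119.49981044] jaw 123.47603953339774 [ 2.75665235e-05  1.71293249e-05 -9.99999999e-01] [  12.8   -7.1  108.3    0.    78.8 -110.7] [ 0.15409028  0.48799539 -2.21120589] 41.385049161819495
[462.03000743 157.23252258 119.50356936]
```

View pics/w7.png

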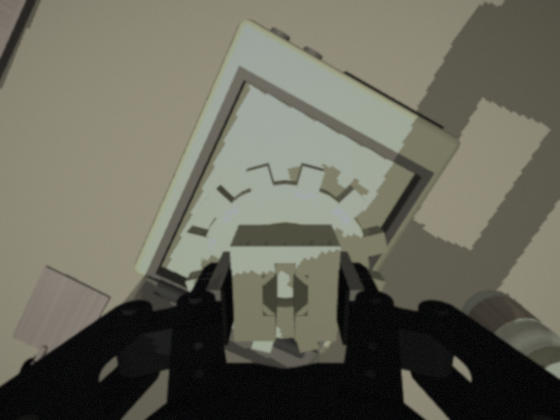

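View pics/s7.png

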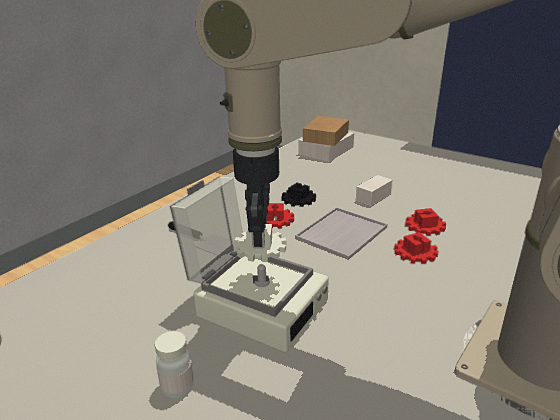

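Call:
drive_tool --pt "200 0.003 0.0011 0 0 0 0" --pt "200 0.008 0.0011 0 0 0 0" --pt "200 0.014 0.0011 0 0 0 0" --pt "200 0.02 0.0011 0 0 0 0" --pt "200 0.026 0.0011 0 0 0 0" --pt "200 0.032 0.0011 0 0 0 0" --pt "200 0.036 0.0011 0 0 0 0" --pt "200 0.039 0.0011 0 0 0 0" --pt "200 0.04 0.0011 0 0 0 0" --pt "200 0.04 0.0011 0 0 0 0"

```text
time: 10.7
tool_pos: [461.3, 158.0, 79.2]
tcp_rot: [156.5, 90.0, -170.1]
ft_force: [-0.6, 0.6, -1.8]
finger_gap: 41.0
```

Run:
```python
from h import *
from bench import sense
w=grab("wrist","w8")
s=sense(); M=tool_R(s["tcp_rot"]).as_matrix(); print(s["tool_pos"],"jaw",np.degrees(np.arctan2(M[1,1],M[0,1])),s["ft_force"],s["wrist_torque"],s["finger_gap"])
crop(w,180,150,210,210,3.5,"pics/w8c.png")
w=grab("side","s8"); crop(w,190,190,150,120,5,"pics/s8c.png"); s=sense(); print(s["tool_pos"],s["ft_force"])
```

```text
[461.52728697 158.08677936  79.54926181] jaw 123.4738492832961 [-0.37494883  0.01049019 -2.64642954] [0.0538845  0.01228458 0.02751942] 40.90780465514346
[461.69408359 158.13494814  79.77416759] [-0.59463159  0.09115237 -1.54060188]
```

View pics/w8c.png

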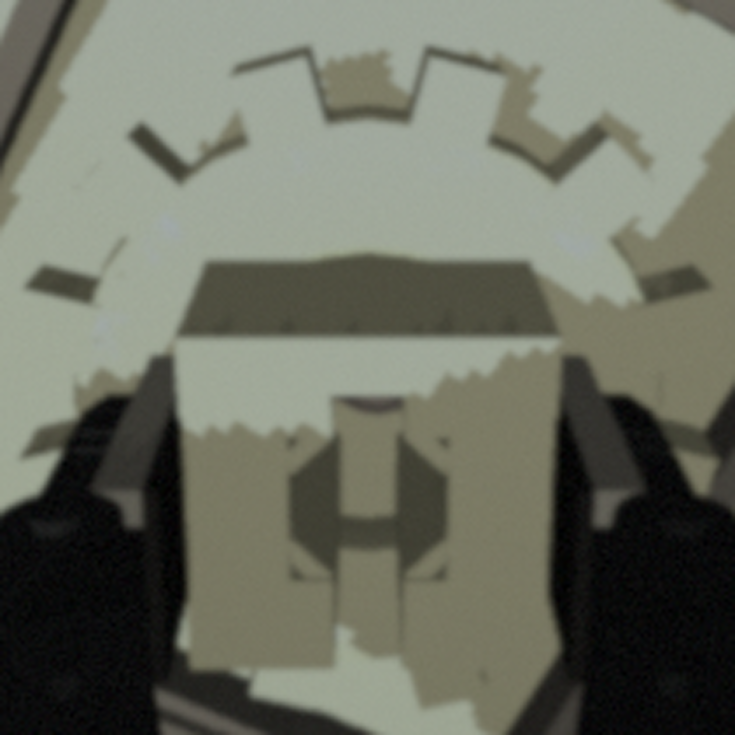

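View pics/s8c.png

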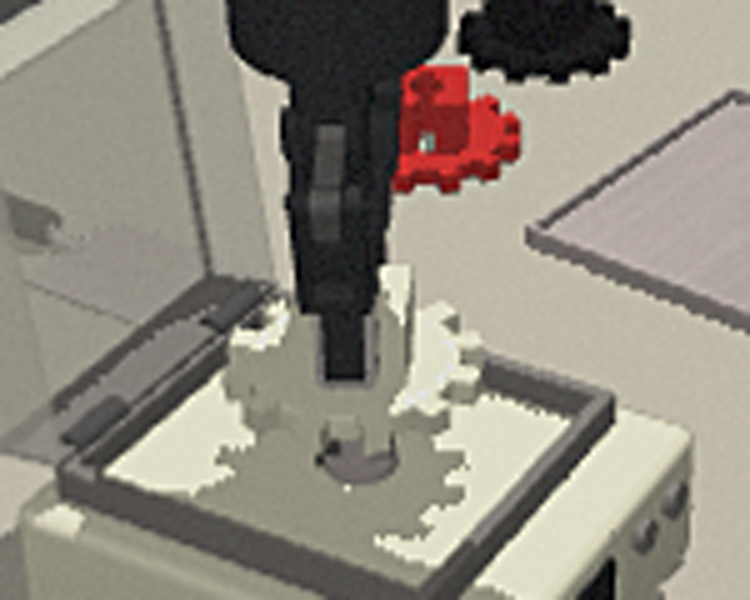

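Run:
```python
from h import *
w=load("w8"); s=load("s8"); f=lambda p:((proj(w,p)-[180,150])*3.5).round(0); g=lambda p:((proj(s,p)-[190,190])*5).round(0)
for z in (101,96,76,66): print(z,f((460.9,158.2,z)),g((460.9,158.2,z)))
R0=down(123.5); T=np.array([461.5,158.1,79.6])
for x in (-55.3,-19.3): print([f(T+R0.apply([x,0.3,-.3+b])) for b in (-14,-9,0,9,21)], g(T+R0.apply([x,0,0])))
print("collar edge",[f(np.array([460.9,158.2,66])+R0.apply([0,0,b])) for b in (-14,14)], g((460.9,158.2,66)))
for p in ((478,158.2,66),(460.9,172,66),(447,158,66),(460.9,144,66)): print(g(p))
```

```text
101 [377. 375.] [353. 368.]
96 [376. 361.] [353. 379.]
76 [375. 311.] [355. 424.]
66 [375. 290.] [356. 445.]
[array([378., 386.]), array([378., 428.]), array([378., 500.]), array([378., 570.]), array([378., 660.])] [348. 290.]
[array([376., 277.]), array([376., 311.]), array([376., 370.]), array([376., 427.]), array([376., 502.])] [352. 372.]
collar edge [array([375., 210.]), array([375., 366.])] [356. 445.]
[321. 430.]
[333. 464.]
[386. 458.]
[379. 427.]
```

Call:
drive_tool --pt "200 0.001 0 0 0 0 0" --pt "200 0.002 0 0 0 0 0" --pt "200 0.003 0 0 0 0 0" --pt "200 0.004 0 0 0 0 0" --pt "200 0.005 0 0 0 0 0" --pt "200 0.006 0 0 0 0 0" --pt "200 0.007 0 0 0 0 0" --pt "200 0.008 0 0 0 0 0" --pt "200 0.009 0 0 0 0 0" --pt "200 0.01 0 0 0 0 0"

```text
time: 11.63
tool_pos: [460.8, 158.1, 69.0]
tcp_rot: [149.8, 89.9, -176.7]
ft_force: [-5.4, 1.6, 0.8]
finger_gap: 41.2
```

```bash
cat > st.py <<'E'
from h import *
from bench import sense
s=sense(); M=tool_R(s["tcp_rot"]).as_matrix(); print(s["time"],s["tool_pos"].round(1),"jaw",np.degrees(np.arctan2(M[1,1],M[0,1])).round(2),s["ft_force"].round(1),s["wrist_torque"].round(2),s["finger_gap"].round(1))
E
python3 st.py
```

```text
Traceback (most recent call last):
  File "st.py", line 3, in <module>
    s=sense(); M=tool_R(s["tcp_rot"]).as_matrix(); print(s["time"],s["tool_pos"].round(1),"jaw",np.degrees(np.arctan2(M[1,1],M[0,1])).round(2),s["ft_force"].round(1),s["wrist_torque"].round(2),s["finger_gap"].round(1))
                                                                                                                                                                                                 ^^^^^^^^^^^^^^^^^^^^^
AttributeError: 'float' object has no attribute 'round'
```

Call:
drive_tool --pt "200 0 0.0003 -0.0004 0 0 0" --pt "200 0 0.0003 -0.0005 0 0 0" --pt "200 0.001 0.0003 -0.0005 0 0 0" --pt "200 0.002 0.0003 -0.0005 0 0 0" --pt "200 0.003 0.0003 -0.0005 0 0 0" --pt "200 0.004 0.0003 -0.0005 0 0 0" --pt "200 0.005 0.0003 -0.0005 0 0 0" --pt "200 0.006 0.0003 -0.0005 0 0 0" --pt "200 0.007 0.0003 -0.0005 0 0 0" --pt "200 0.008 0.0003 -0.0005 0 0 0"

```text
time: 12.47
tool_pos: [460.7, 158.1, 61.4]
tcp_rot: [143.2, 90.0, 176.6]
ft_force: [-5.1, 2.2, 0.9]
finger_gap: 41.4
```

```bash
sed -i 's/s\["finger_gap"\].round(1)/round(s["finger_gap"],1)/' st.py; python3 st.py
```

```text
12.4667 [460.7 158.1  61.4] jaw 123.47 [-5.1  2.2  0.9] [ 0.2   0.9  -0.01] 41.4
```

Call:
drive_tool --pt "200 0 0.0004 -0.0003 0 0 0" --pt "200 0 0.0004 -0.0003 0 0 0" --pt "200 0.001 0.0004 -0.0003 0 0 0" --pt "200 0.002 0.0004 -0.0003 0 0 0" --pt "200 0.003 0.0004 -0.0003 0 0 0" --pt "200 0.004 0.0004 -0.0003 0 0 0" --pt "200 0.005 0.0004 -0.0003 0 0 0" --pt "200 0.006 0.0004 -0.0003 0 0 0" --pt "200 0.0065 0.0004 -0.0003 0 0 0" --pt "200 0.0065 0.0004 -0.0003 0 0 0" --squeeze 22

```text
time: 13.3
tool_pos: [460.6, 158.1, 54.9]
tcp_rot: [-46.4, 90.0, -12.9]
ft_force: [-0.3, -0.2, -2.4]
finger_gap: 40.8
```

```bash
python3 st.py
```

```text
13.3 [460.6 158.1  54.9] jaw 123.47 [-0.3 -0.2 -2.4] [0.02 0.01 0.07] 40.8
```

Well below the key tops with no contact force, so the slots look lined up. Continuing to the collar.

Call:
drive_tool --pt "200 0.001 0 0 0 0 0" --pt "200 0.002 0 0 0 0 0" --pt "200 0.003 0 0 0 0 0" --pt "200 0.004 0 0 0 0 0" --pt "200 0.005 0 0 0 0 0" --pt "200 0.006 0 0 0 0 0" --pt "200 0.007 0 0 0 0 0" --pt "200 0.0075 0 0 0 0 0" --pt "200 0.0075 0 0 0 0 0" --pt "200 0.0075 0 0 0 0 0"

```text
time: 14.13
tool_pos: [460.4, 158.2, 47.5]
tcp_rot: [139.2, 90.0, 172.7]
ft_force: [0.1, -0.3, -2.1]
finger_gap: 41.6
```

```bash
python3 st.py
python3 - <<'E'
from h import *
w=grab("wrist","w9"); crop(w,180,150,210,210,3.5,"pics/w9c.png")
w=grab("side","s9"); crop(w,190,190,150,120,5,"pics/s9c.png")
E
```

```text
14.1333 [460.4 158.2  47.5] jaw 123.47 [ 0.1 -0.3 -2.1] [-0.02  0.03 -0.02] 41.6
```

View pics/w9c.png

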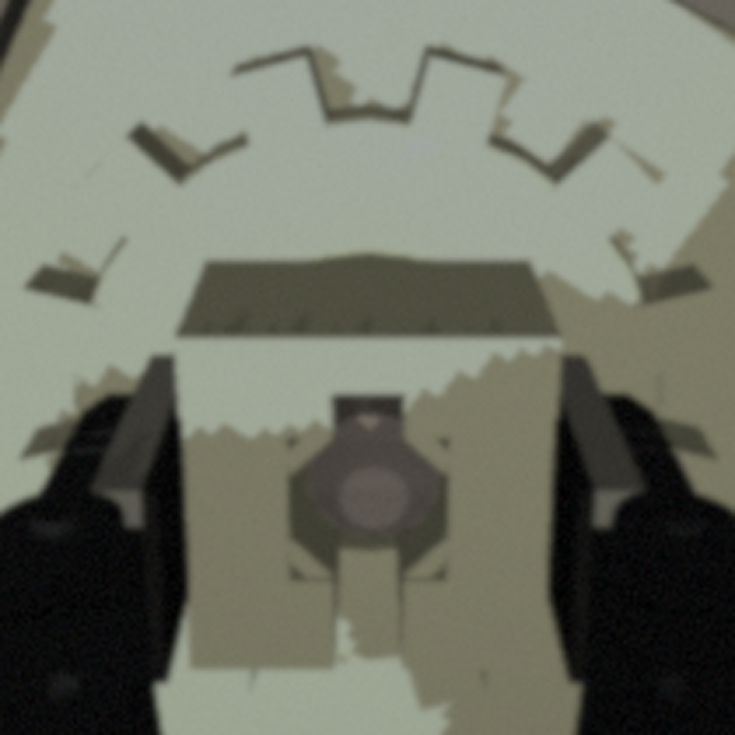

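View pics/s9c.png

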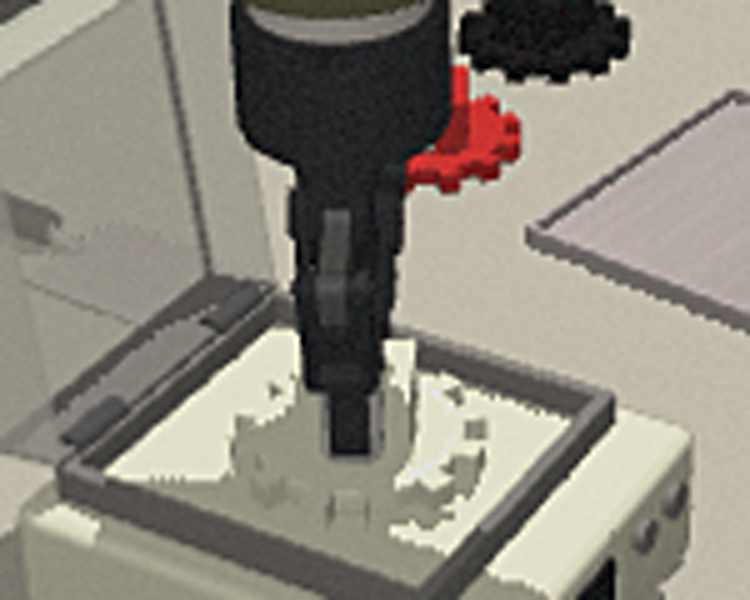

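Call:
drive_tool --pt "180 0 0 0 0 0 0" --pt "140 0 0 0 0 0 0" --pt "110 0 0 0 0 0 0" --pt "90 0 0 0 0 0 0" --pt "75 0 0 0 0 0 0" --pt "75 0 0 0 0 0 0" --pt "75 0 0 0 0 0 0" --pt "75 0 0 0 0 0 0" --pt "75 0 0 0 0 0 0" --pt "75 0 0 0 0 0 0"

```text
time: 15.07
tool_pos: [460.4, 158.2, 47.5]
tcp_rot: [-32.5, 90.0, 0.9]
ft_force: [-0.7, -0.1, 0.4]
finger_gap: 60.4
```

Call:
drive_tool --pt "75 -0.004 0 0 0 0 0" --pt "75 -0.014 0 0 0 0 0" --pt "75 -0.03 0 0 0 0 0" --pt "75 -0.05 0 0 0 0 0" --pt "75 -0.07 0 0 0 0 0" --pt "75 -0.09 0 0 0 0 0" --pt "75 -0.11 0 0 0 0 0" --pt "75 -0.12 0 0 0 0 0" --pt "75 -0.125 0 0 0 0 0" --pt "75 -0.125 0 0 0 0 0"

```text
time: 15.9
tool_pos: [461.2, 158.4, 174.0]
tcp_rot: [-20.4, 89.9, 13.1]
ft_force: [0.4, -0.4, 0.5]
finger_gap: 60.2
```

```bash
python3 st.py
python3 - <<'E'
from h import *
w=grab("wrist","w10"); crop(w,150,150,270,210,2.9,"pics/w10c.png")
w=grab("side","s10"); crop(w,165,170,170,130,4.6,"pics/s10c.png")
E
```

```text
15.9 [461.2 158.4 174. ] jaw 123.48 [ 0.4 -0.4  0.5] [-0.02 -0.09 -0.1 ] 60.2
```

View pics/w10.png

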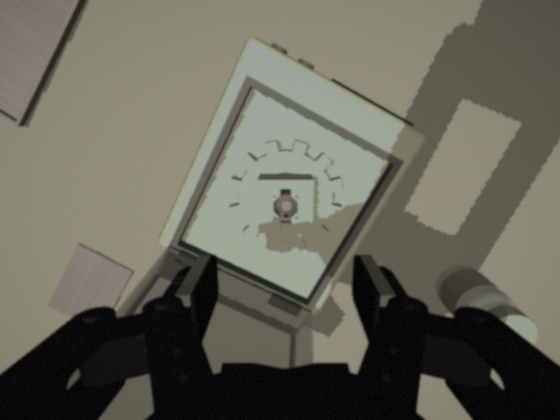

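View pics/s10c.png

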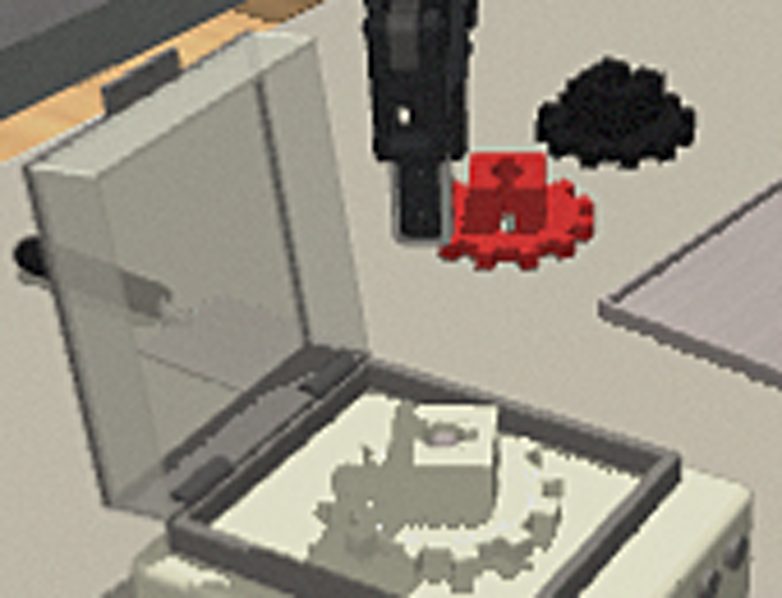

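Run:
```python
from h import *
w=load("w10"); crop(w,225,130,125,110,6,"pics/w10c.png")
```

```text
(no output)
```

View pics/w10c.png

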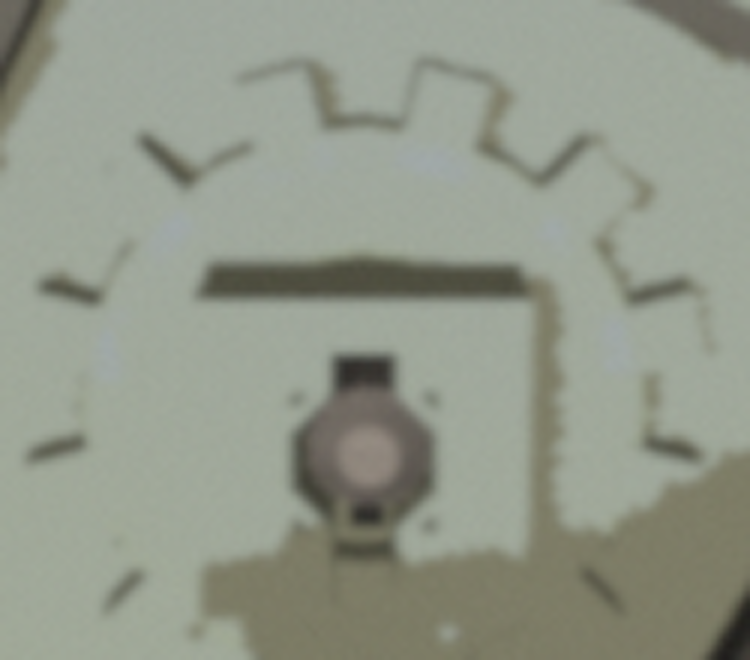

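Run:
```python
from h import *
w=load("w10"); k=6; P=lambda x,y:(225+(x+.5)/k-.5,130+(y+.5)/k-.5)
R0=down(123.5)
for z in (102,112):
    a,b=onz(w,P(198,297),z),onz(w,P(530,297),z); m=(a+b)/2+R0.apply([0,0,21]); d=b-a
    print(z,np.linalg.norm(d),"centre",m.round(1),"jaw yaw",np.degrees(np.arctan2(d[1],d[0])))
    print(" bore",onz(w,P(364,455),z).round(1))
print("tip",onz(w,P(368,455),101).round(1))
# lid geometry: hinge & tab seen in side/top
s=load("s10"); t=load("top0")
crop(t,150,165,115,60,6.5,"pics/lidt.png"); crop(s,165,170,90,120,5,"pics/lids.png")
```

```text
102 41.12785343334654 centre [461.5 157.8 102. ] jaw yaw 123.43586123706974
 bore [461.  157.4 102. ]
112 39.46152498623709 centre [459.9 156.7 112. ] jaw yaw 123.43586123706977
 bore [458.7 155.9 112. ]
tip [460.9 158.  101. ]
```

View pics/lids.png

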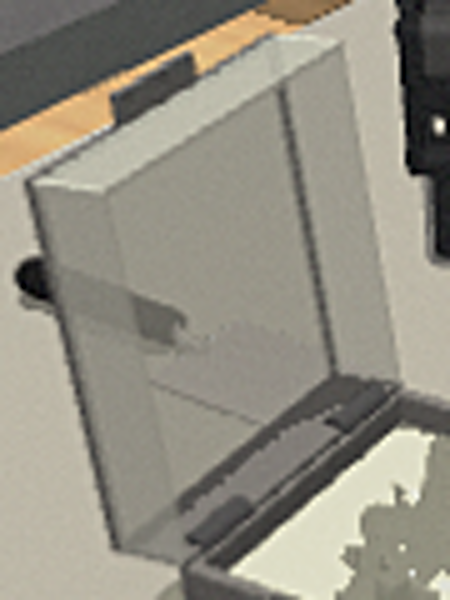

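View pics/lidt.png

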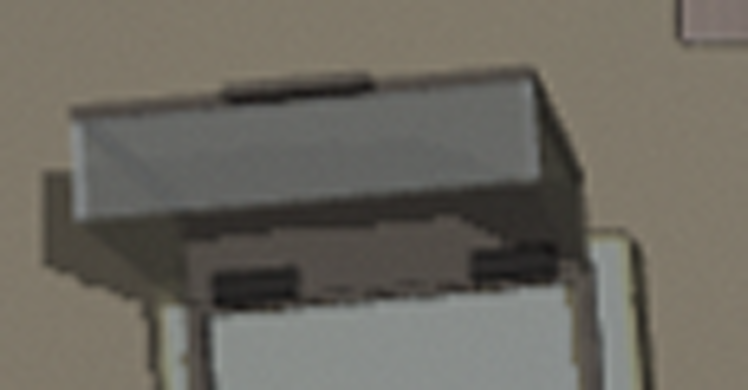

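The wheel is home: the hub top reads 41 mm wide at z 102, the bore and shaft are concentric, the yaw is right, and a key shows in each slot. Now I'll locate the lid.

Run:
```python
from h import *
s=load("s10"); t=load("top0"); w=load("w10")
def tri(a,b):
    (o1,d1),(o2,d2)=a,b; A=np.c_[d1,-d2]; x=np.linalg.lstsq(A,o2-o1,rcond=None)[0]; p,q=o1+x[0]*d1,o2+x[1]*d2; return (p+q)/2,np.linalg.norm(p-q)
Pt=lambda x,y:(150+(x+.5)/6.5-.5,165+(y+.5)/6.5-.5); Ps=lambda x,y:(165+(x+.5)/5-.5,170+(y+.5)/5-.5)
ax=np.array([460.9,158.2,0])
# rim front outer corners in w10
a,b=onz(w,(252,80),74),onz(w,(402,160),74); d=a-b; print("front rim",a.round(1),b.round(1),np.linalg.norm(d),np.degrees(np.arctan2(d[1],d[0]))+90)
# housing right edge in top: 
c2=lambda x,y:(155+(x+.5)/4.5-.5,170+(y+.5)/4.5-.5)
for p,q,z in (((375,150),(410,472),74),((418,150),(446,522),60),((112,195),(130,497),74)):
    u,v=onz(t,c2(*p),z),onz(t,c2(*q),z); e=u-v; print("edge yaw",np.degrees(np.arctan2(e[1],e[0])))
yaw=None
for n,pt,ps in (("tab",(300,85),(151,77)),("tabL",(224,90),(112,97)),("tabR",(373,78),(190,57)),("frontL",(74,215),(105,193)),("frontR",(541,180),(343,40)),("backL",(74,110),(30,180))):
    X,e=tri(ray(t,Pt(*pt)),ray(s,Ps(*ps))); print(n,X.round(1),e.round(1))
    for Y in (5,7): print("   counter",Y,R.from_euler('z',-Y,degrees=True).apply(X-ax).round(1))
```

```text
front rim [398.6  85.8  74. ] [383.2 219.8  74. ] 134.88958878728704 6.548133988615064
edge yaw 7.425061929641085
edge yaw 5.463087066253704
edge yaw 5.082281387672054
tab [595.5 172.6 230.7] 2.4
   counter 5 [135.3   2.7 230.7]
   counter 7 [135.4  -2.1 230.7]
tabL [593.1 195.1 232.2] 1.5
   counter 5 [134.9  25.3 232.2]
   counter 7 [135.7  20.5 232.2]
tabR [597.9 150.4 229.7] 1.9
   counter 5 [135.8 -19.7 229.7]
   counter 7 [135.  -24.4 229.7]
frontL [553.7 240.2 224.9] 1.9
   counter 5 [ 99.6  73.6 224.9]
   counter 7 [102.1  70.  224.9]
frontR [567.8  98.9 225. ] 1.5
   counter 5 [101.3 -68.4 225. ]
   counter 7 [ 98.9 -71.9 225. ]
backL [587.  242.8 221. ] 0.1
   counter 5 [133.   73.3 221. ]
   counter 7 [135.5  68.6 221. ]
```

Call:
drive_tool --pt "100 -0.005 0 0 0.05 0 0" --pt "150 -0.015 0 0 0.1 0 0" --pt "200 -0.03 0 0 0.17 0 0" --pt "255 -0.045 0 0 0.24 0 0" --pt "255 -0.06 0 0 0.31 0 0" --pt "255 -0.072 0 0 0.38 0 0" --pt "255 -0.08 0 0 0.44 0 0" --pt "255 -0.08 0 0 0.48 0 0" --pt "255 -0.08 0 0 0.48 0 0" --pt "255 -0.08 0 0 0.48 0 0"

```text
time: 16.83
tool_pos: [459.8, 158.1, 251.0]
tcp_rot: [-173.5, 89.9, -167.4]
ft_force: [-0.3, -0.3, 0.0]
finger_gap: -0.0
```

```bash
python3 st.py
python3 - <<'E'
from h import *
from bench import sense
s=grab("side","s11"); w=grab("wrist","w11"); q=sense(); T=q["tool_pos"]; R0=tool_R(q["tcp_rot"])
for x in (0,-25,-30,-35,-75): print(x,[proj(s,T+R0.apply([x,0,b])).round(1) for b in (-11,11)],[proj(w,T+R0.apply([x,0,b])).round(1) for b in (-11,11)])
crop(s,190,60,140,110,5.5,"pics/s11c.png")
ax=np.array([460.9,158.2,0]); tgt=ax+R.from_euler('z',6,degrees=True).apply([172,0,0])+[0,0,T[2]]; print(T,tgt,delta(T,R0,tgt,down(96)))
E
```

```text
16.8333 [459.8 158.1 251. ] jaw 96.05 [-0.3 -0.3  0. ] [-0.05 -0.02 -0.01] -0.0
0 [array([263.2, 191.8]), array([252.3, 189.1])] [array([285.9, 222.1]), array([285.9, 259.2])]
-25 [array([262.6, 178.2]), array([251.5, 175.7])] [array([286.1, 238.5]), array([286.1, 280.5])]
-30 [array([262.5, 175.4]), array([251.4, 172.9])] [array([286.2, 242.5]), array([286.2, 285.5])]
-35 [array([262.4, 172.7]), array([251.2, 170.2])] [array([286.2, 246.6]), array([286.2, 290.8])]
-75 [array([261.4, 149.8]), array([250. , 147.5])] [array([286.8, 292.8]), array([286.7, 349.3])]
[459.80108232 158.06957142 251.15706998] [631.957766   176.17889568 251.15706998] (array([-4.000e-04, -1.000e-04,  1.731e-01]), array([ 0.0008, -0.0022,  0.0002]))
```

View pics/s11c.png

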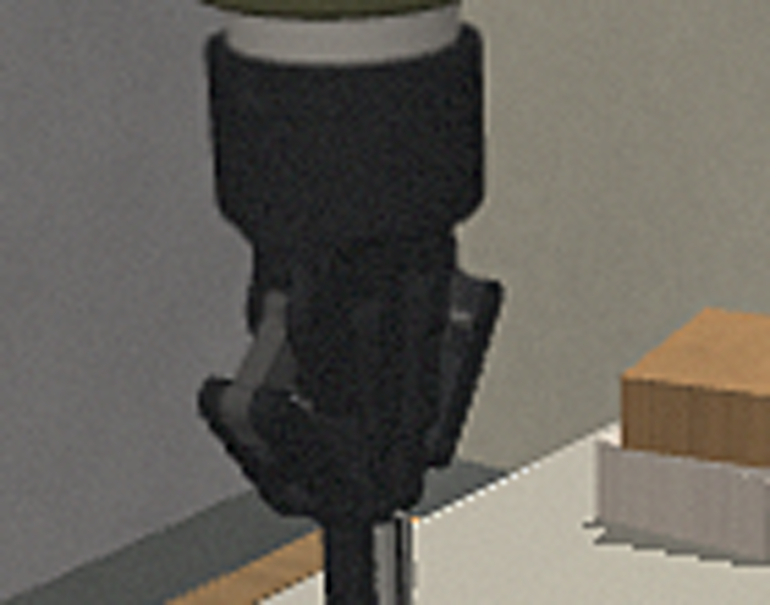

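View pics/w11.png

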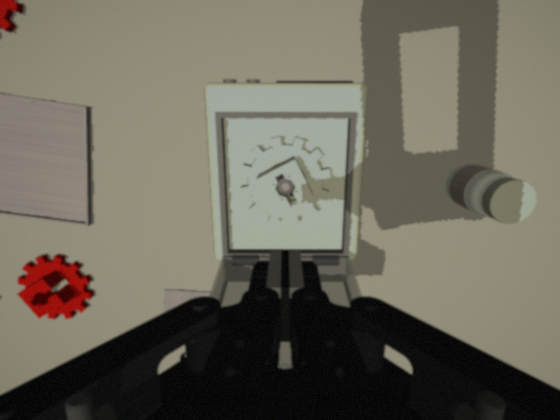

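Run:
```python
from h import *
s=load("s11"); crop(s,225,130,70,65,9,"pics/s11d.png")
```

```text
(no output)
```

View pics/s11d.png

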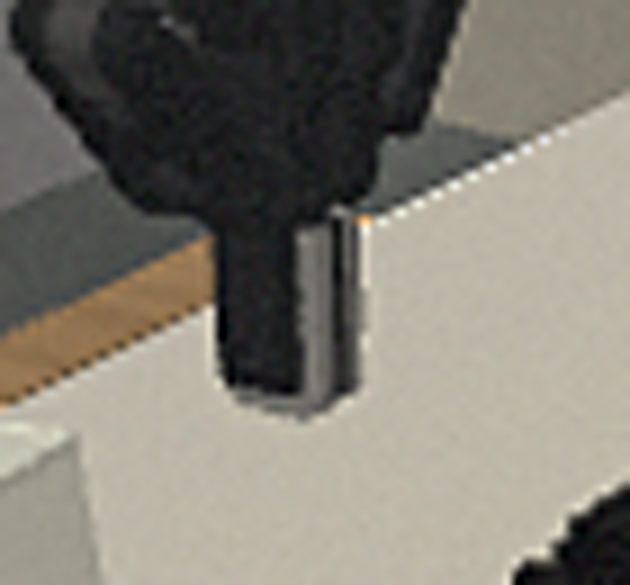

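Call:
drive_tool --pt "255 0 0 0.006 0 0 0" --pt "255 0 0 0.02 0 0 0" --pt "255 0 0 0.042 0 0 0" --pt "255 0 0 0.066 0 0 0" --pt "255 0 0 0.092 0 0 0" --pt "255 0 0 0.118 0 0 0" --pt "255 0 0 0.142 0 0 0" --pt "255 0 0 0.16 0 0 0" --pt "255 0 0 0.172 0 0 0" --pt "255 0 0 0.176 0 0 0"

```text
time: 17.77
tool_pos: [636.8, 176.3, 250.8]
tcp_rot: [-172.8, 89.9, -166.8]
ft_force: [0.1, 0.2, 0.5]
finger_gap: -0.1
```

Call:
drive_tool --pt "255 0.0 0 0 0 0 0" --pt "255 0.004 0 0 0 0 0" --pt "255 0.014 0 0 0 0 0" --pt "255 0.028 0 0 0 0 0" --pt "255 0.043 0 0 0 0 0" --pt "255 0.057 0 0 0 0 0" --pt "255 0.068 0 0 0 0 0" --pt "255 0.074 0 0 0 0 0" --pt "255 0.076 0 0 0 0 0" --pt "255 0.076 0 0 0 0 0"

```text
time: 18.6
tool_pos: [635.1, 176.5, 175.8]
tcp_rot: [-175.1, 89.9, -169.2]
ft_force: [0.3, -0.1, 0.5]
finger_gap: 0.1
```

```bash
python3 st.py
python3 - <<'E'
from h import *
from bench import sense
s=grab("side","s12"); w=grab("wrist","w12"); T=sense()["tool_pos"]
crop(s,150,100,150,120,5,"pics/s12c.png")
ax=np.array([460.9,158.2,0]); print(R.from_euler('z',-6,degrees=True).apply(T-ax))
# corner path
for th in np.arange(1.65,-.01,-.15):
    x=85-135*np.cos(th)+35.5*np.sin(th); z=74+135*np.sin(th)+35.5*np.cos(th); print(round(th,2),"TCP x,z",round(x+11,1),round(z-30,1))
E
```

```text
18.6 [635.1 176.5 175.8] jaw 95.97 [ 0.3 -0.1  0.5] [ 0.03  0.04 -0.05] 0.1
[1.76009896e+02 9.24794277e-03 1.77410364e+02]
1.65 TCP x,z 142.1 175.8
1.5 TCP x,z 121.9 181.2
1.35 TCP x,z 101.1 183.5
1.2 TCP x,z 80.2 182.7
1.05 TCP x,z 59.6 178.8
0.9 TCP x,z 39.9 171.8
0.75 TCP x,z 21.4 162.0
0.6 TCP x,z 4.6 149.5
0.45 TCP x,z -10.1 134.7
0.3 TCP x,z -22.5 117.8
0.15 TCP x,z -32.2 99.3
0.0 TCP x,z -39.0 79.5
```

View pics/s12c.png

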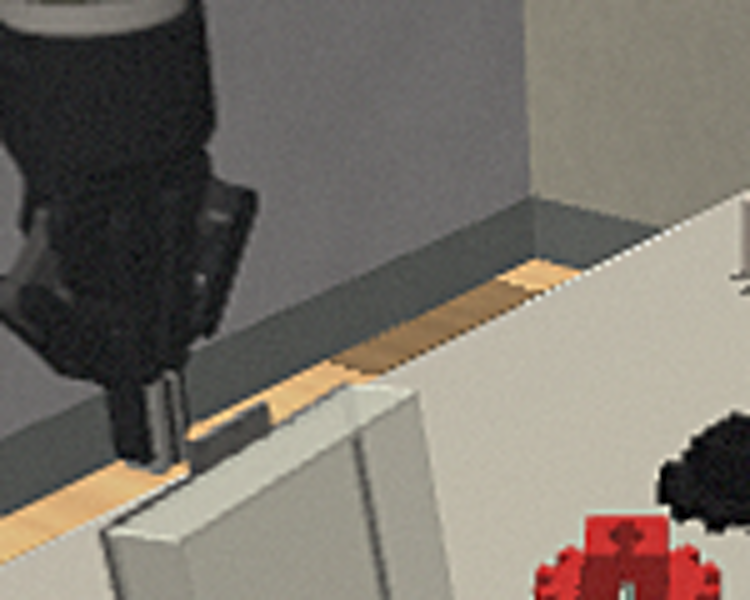

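View pics/w12.png

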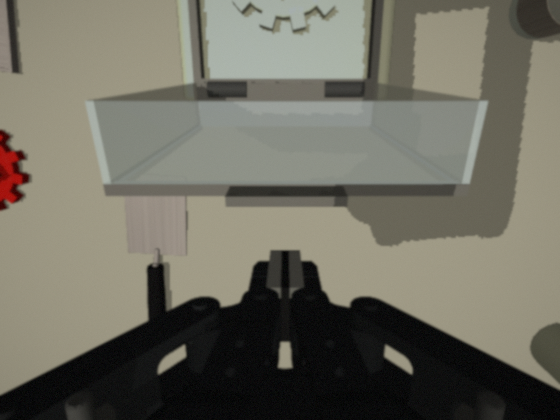

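Call:
drive_tool --pt "255 0 0 -0.011 0 0 0" --pt "255 0 0 -0.021 0 0 0" --pt "255 0 0 -0.029 0 0 0" --pt "255 0 0 -0.034 0 0 0" --pt "255 -0.0015 0 -0.041 0 0 0" --pt "255 -0.0035 0 -0.048 0 0 0" --pt "255 -0.0055 0 -0.054 0 0 0" --pt "255 -0.0065 0 -0.061 0 0 0" --pt "255 -0.007 0 -0.068 0 0 0" --pt "255 -0.0075 0 -0.075 0 0 0"

```text
time: 19.53
tool_pos: [560.5, 168.7, 184.5]
tcp_rot: [3.7, 90.0, 9.7]
ft_force: [3.0, 0.2, 2.5]
finger_gap: 0.1
```

```bash
python3 st.py
python3 - <<'E'
from h import *
s=grab("side","s13"); crop(s,150,100,150,180,3.3,"pics/s13c.png")
E
```

```text
19.5333 [560.5 168.7 184.5] jaw 95.97 [3.  0.2 2.5] [ 0.   -0.32 -0.  ] 0.1
```

View pics/s13c.png

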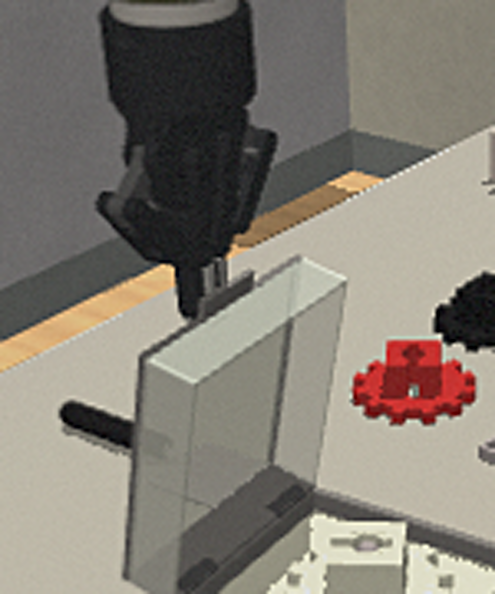

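Call:
drive_tool --pt "255 0 0 -0.008 0 0 0" --pt "255 0.0005 0 -0.016 0 0 0" --pt "255 0.0012 0 -0.024 0 0 0" --pt "255 0.0025 0 -0.032 0 0 0" --pt "255 0.0046 0 -0.041 0 0 0" --pt "255 0.0075 0 -0.05 0 0 0" --pt "255 0.0105 0 -0.058 0 0 0" --pt "255 0.014 0 -0.066 0 0 0" --pt "255 0.0177 0 -0.073 0 0 0" --pt "255 0.0215 0 -0.0796 0 0 0"

```text
time: 20.42
tool_pos: [480.7, 160.3, 162.0]
tcp_rot: [-176.4, 90.0, -170.4]
ft_force: [0.4, 0.8, 1.4]
finger_gap: -0.0
```

```bash
python3 st.py
python3 - <<'E'
from h import *
s=grab("side","s14"); crop(s,150,100,180,200,3,"pics/s14c.png")
E
```

```text
20.4167 [480.7 160.3 162. ] jaw 95.97 [0.4 0.8 1.4] [-0.02 -0.03 -0.01] -0.0
```

View pics/s14c.png

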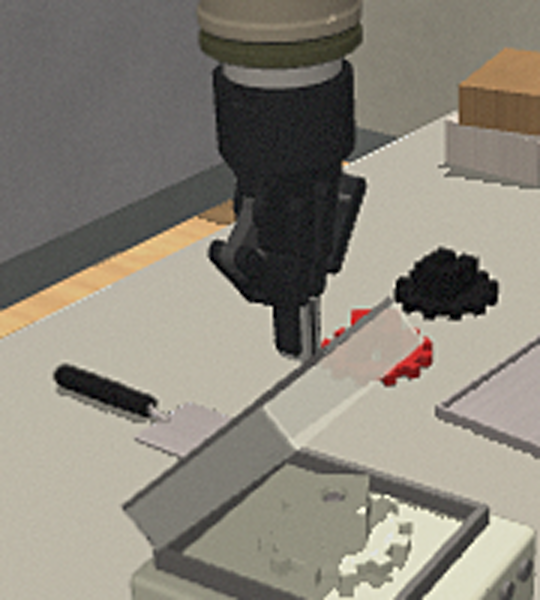

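Call:
drive_tool --pt "255 0.0033 0 -0.005 0 0 0" --pt "255 0.0079 0 -0.011 0 0 0" --pt "255 0.0125 0 -0.0168 0 0 0" --pt "255 0.0162 0 -0.021 0 0 0" --pt "255 0.0201 0 -0.025 0 0 0" --pt "255 0.0245 0 -0.029 0 0 0" --pt "255 0.0286 0 -0.0325 0 0 0" --pt "255 0.0341 0 -0.037 0 0 0" --pt "255 0.0397 0 -0.041 0 0 0" --pt "255 0.0442 0 -0.044 0 0 0"

```text
time: 21.3
tool_pos: [437.2, 155.8, 117.4]
tcp_rot: [-177.3, 90.0, -171.3]
ft_force: [-0.8, -0.2, 2.0]
finger_gap: -0.0
```

```bash
python3 st.py
python3 - <<'E'
from h import *
s=grab("side","s15"); crop(s,150,100,180,200,3,"pics/s15c.png")
E
```

```text
21.3 [437.2 155.8 117.4] jaw 95.97 [-0.8 -0.2  2. ] [0.04 0.07 0.02] -0.0
```

View pics/s15c.png

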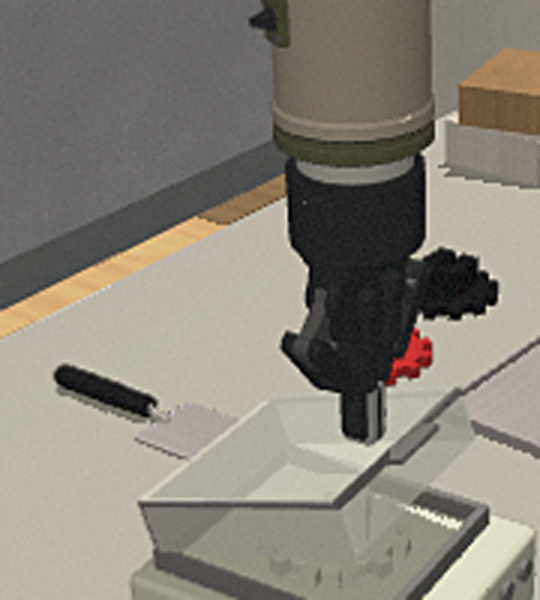

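Call:
drive_tool --pt "255 0.004 0 -0.002 0 0 0" --pt "255 0.0085 0 -0.0047 0 0 0" --pt "255 0.013 0 -0.007 0 0 0" --pt "255 0.0175 0 -0.009 0 0 0" --pt "255 0.022 0 -0.011 0 0 0" --pt "255 0.026 0 -0.0125 0 0 0" --pt "255 0.0295 0 -0.0137 0 0 0" --pt "255 0.0325 0 -0.0146 0 0 0" --pt "255 0.034 0 -0.015 0 0 0" --pt "255 0.035 0 -0.0153 0 0 0"

```text
time: 22.18
tool_pos: [422.5, 154.3, 83.0]
tcp_rot: [-176.1, 90.0, -170.2]
ft_force: [-0.9, -0.4, 1.2]
finger_gap: -0.2
```

```bash
python3 st.py
```

```text
22.1833 [422.5 154.3  83. ] jaw 95.97 [-0.9 -0.4  1.2] [-0.06  0.2  -0.02] -0.2
```

Now I'll push down slowly in half-millimetre rows until the force rises as the lid seats.

Call:
drive_tool --pt "255 0.0005 0 0 0 0 0" --pt "255 0.001 0 0 0 0 0" --pt "255 0.0013 0 0 0 0 0" --pt "255 0.0016 0 0 0 0 0" --pt "255 0.0019 0 0 0 0 0" --pt "255 0.0022 0 0 0 0 0" --pt "255 0.0024 0 0 0 0 0" --pt "255 0.0026 0 0 0 0 0" --pt "255 0.0028 0 0 0 0 0" --pt "255 0.003 0 0 0 0 0"

```text
time: 23.02
tool_pos: [422.7, 154.3, 80.3]
tcp_rot: [37.4, 90.0, 43.4]
ft_force: [-0.9, -0.3, 1.1]
finger_gap: 0.1
```

```bash
python3 st.py
python3 - <<'E'
from h import *
s=grab("side","s16"); crop(s,160,190,190,150,4,"pics/s16c.png")
E
```

```text
23.0167 [422.7 154.3  80.3] jaw 95.97 [-0.9 -0.3  1.1] [ 0.02  0.22 -0.01] 0.1
```

View pics/s16c.png

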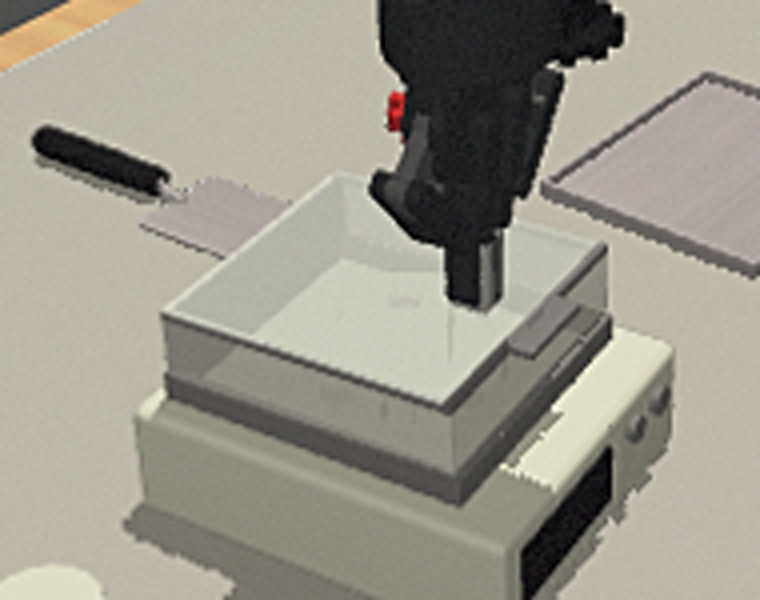

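Call:
drive_tool --pt "255 0.0003 0 0 0 0 0" --pt "255 0.0006 0 0 0 0 0" --pt "255 0.0009 0 0 0 0 0" --pt "255 0.0012 0 0 0 0 0" --pt "255 0.0015 0 0 0 0 0" --pt "255 0.0018 0 0 0 0 0" --pt "255 0.0021 0 0 0 0 0" --pt "255 0.0024 0 0 0 0 0" --pt "255 0.0026 0 0 0 0 0" --pt "255 0.0026 0 0 0 0 0"

```text
time: 23.9
tool_pos: [422.7, 154.3, 77.7]
tcp_rot: [-19.1, 90.0, -13.1]
ft_force: [-1.7, -0.9, 2.2]
finger_gap: -0.1
```

```bash
python3 st.py
```

```text
23.9 [422.7 154.3  77.7] jaw 95.97 [-1.7 -0.9  2.2] [-0.02  0.28  0.03] -0.1
```

Call:
drive_tool --pt "255 0.0003 0 0 0 0 0" --pt "255 0.0006 0 0 0 0 0" --pt "255 0.0009 0 0 0 0 0" --pt "255 0.0012 0 0 0 0 0" --pt "255 0.0014 0 0 0 0 0" --pt "255 0.0016 0 0 0 0 0" --pt "255 0.0018 0 0 0 0 0" --pt "255 0.002 0 0 0 0 0" --pt "255 0.002 0 0 0 0 0" --pt "255 0.002 0 0 0 0 0"

```text
time: 24.73
tool_pos: [422.8, 154.3, 77.5]
tcp_rot: [-46.8, 90.0, -40.8]
ft_force: [-11.1, -2.7, 19.5]
finger_gap: 0.1
```

```bash
python3 st.py
```

```text
24.7333 [422.8 154.3  77.5] jaw 95.98 [-11.1  -2.7  19.5] [-0.49  1.89 -0.05] 0.1
```

The force rose to 19.5 N and the downward motion stopped, so the lid is seated on the rim. Backing off upward.

Call:
drive_tool --pt "255 -0.001 0 0 0 0 0" --pt "255 -0.003 0 0 0 0 0" --pt "255 -0.006 0 0 0 0 0" --pt "255 -0.012 0 0 0 0 0" --pt "255 -0.025 0 0 0 0 0" --pt "255 -0.045 0 0 0 0 0" --pt "255 -0.065 0 0 0 0 0" --pt "255 -0.085 0 0 0 0 0" --pt "255 -0.1 0 0 0 0 0" --pt "255 -0.105 0 0 0 0 0"

```text
time: 25.57
tool_pos: [424.3, 154.6, 183.9]
tcp_rot: [7.1, 89.7, 13.0]
ft_force: [0.0, 0.9, -0.3]
finger_gap: 0.1
```

Call:
drive_tool --pt "255 -0.002 0 -0.002 0 0 0" --pt "255 -0.006 0 -0.006 0 0 0" --pt "255 -0.01 0 -0.012 0 0 0" --pt "255 -0.016 0 -0.02 0 0 0" --pt "255 -0.022 0 -0.03 0 0 0" --pt "255 -0.026 0 -0.04 0 0 0" --pt "255 -0.03 0 -0.048 0 0 0" --pt "255 -0.03 0 -0.05 0 0 0" --pt "255 -0.03 0 -0.05 0 0 0" --pt "255 -0.03 0 -0.05 0 0 0"

```text
time: 26.4
tool_pos: [372.8, 149.0, 210.1]
tcp_rot: [-168.3, 90.0, -162.3]
ft_force: [-0.3, -0.0, 0.1]
finger_gap: 0.1
```

```bash
python3 st.py
python3 - <<'E'
from h import *
s=grab("side","s17"); crop(s,160,190,190,150,4,"pics/s17c.png"); t=grab("top","t17"); w=grab("wrist","w17")
ax=np.array([460.9,158.2,0]); Q=R.from_euler('z',6,degrees=True)
for n,p in (("cornerFL",(-68,71,109.5)),("FR",(-68,-71,109.5)),("tabtip",(-80,0,109.5)),("bottomFL",(-68,71,74))):
    P=ax+Q.apply(p); print(n,((proj(s,P)-[160,190])*4).round(0))
for n in ((-80,0,109.5),(-80,0,118)): print(((proj(s,ax+Q.apply(n))-[160,190])*4).round(0))
E
```

```text
26.4 [372.8 149.  210.1] jaw 95.97 [-0.3 -0.   0.1] [ 0.   -0.05 -0.  ] 0.1
cornerFL [448. 407.]
FR [604. 244.]
tabtip [555. 328.]
bottomFL [450. 474.]
[555. 328.]
[555. 312.]
```

View pics/s17c.png

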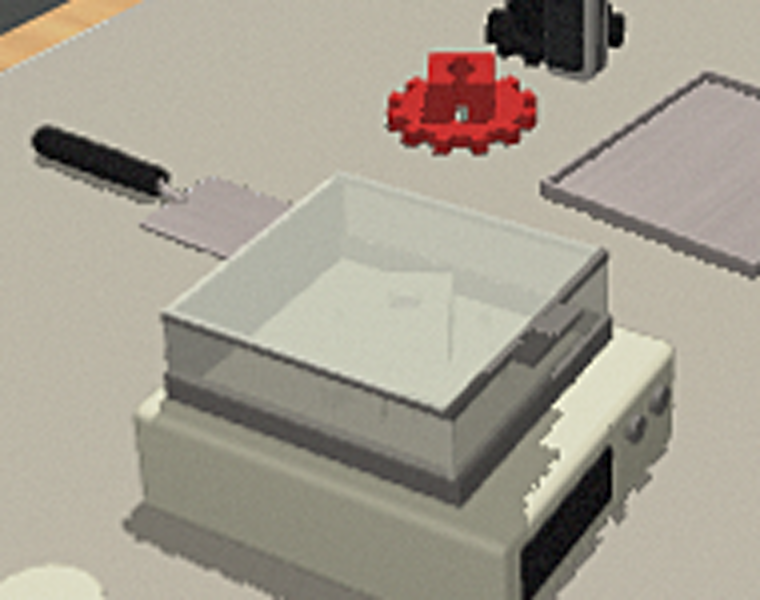

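View pics/t17.png

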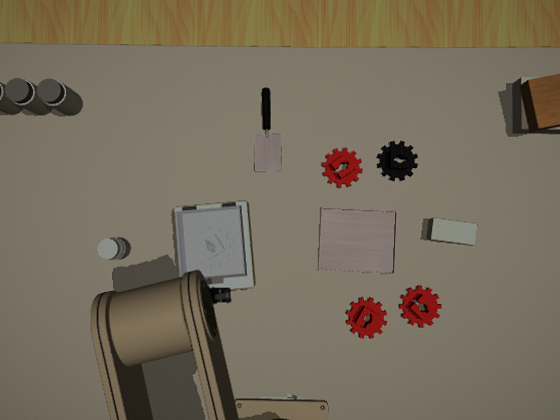

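View pics/w17.png

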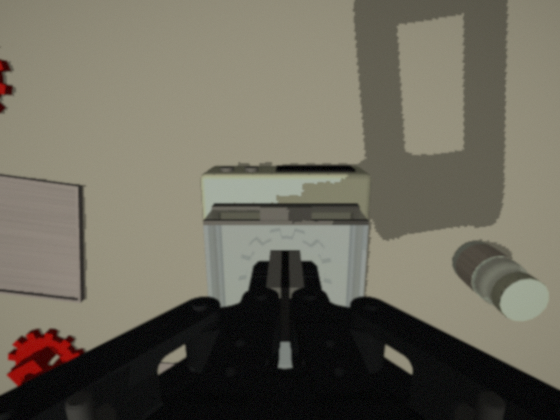

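The lid sits flush on the rim: its front corner is at (447,412) in the crop against (448,407) predicted for shut. The bottle (108,249), carton (450,232) and spatula (267,150) are at their starting pixels, and the arm is clear of everything.

```bash
python3 -c "
from bench import hand_in
print(hand_in())"
```

```text
the job is handed in; nothing more can be done
None
```

I put the white wheel on the drive shaft with its slots over the keys, shut the lid and handed the job in at about 26.5 s of the allowed 67 s. I never felt more than about 6 N while fitting the wheel; the force is only read at the end of each move.

**Pick-up:** The first grasp closed on air. The real fingertips stand about 30 mm behind the stated TCP, which both the wrist and side views showed. I went 28 mm lower and then had the hub firmly.

**Placing:** I measured the long key at 33.5° and the shaft axis at about (461, 158) mm. I turned the wheel to match before lowering it, so it went over the keys without any searching turn.

**Lid:** I pushed it from behind with the closed fingers at 1–4 N, until it seated and the upward force reached 19.5 N (about 23 N in all). I then backed the arm off.

**Last checks:**
- **Wheel, before the lid was shut:** The hub top was 41.1 mm wide at the home height (42 mm given; 41.2 mm measured the same way at the start). Its centre was within about 1 mm of the shaft axis. The slots were within 0.1° of the keys, and a key showed in each slot.
- **Lid:** Its corner was about 1 pixel from where a fully shut lid should be.
- **Surroundings:** The bottle, carton and spatula had not moved in the pictures, and the arm was touching nothing.
- **Disagreements:** Apart from the TCP offset above, no check failed.

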